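# Level the gel-casting table and set up the trays with their combs

## Task

Get the gel-casting table ready for pouring. First, while it is still empty, level it with its two foot screws until the bubbles of both spirit vials rest in the middle, between their rings; then set every gel tray that is on the bench flat on the table's plate, inside the rim, and hang in each tray the comb of its own width, its bar resting right down in the two notches. The table must still be level at the end, and the beaker and the clamp block must not be knocked over or shoved away.

Things in the scene. Friction and masses are not known exactly. Their poses are not given: they have to be found in the camera images.
- levelling_table: levelling table for casting gels, standing on three feet that do not move: a plain fixed foot at the back right and two foot screws with thumb-wheels. Origin on the bench under the middle of the tray area, z up, front = -x. In this frame the fixed foot is at x 55 y -175, the front screw at x -120 y -175, the back screw at x 55 y 175 mm
- stage_plate: aluminium plate on the three feet: origin at the middle of its tray area, on its upper face (about 40 mm over the bench, some mm more or less as the screws stand), z normal to it, x, y as the table's. The tray area is flat from x -56 to 64, y -139 to 139 mm inside a spill rim 5 mm high; the two spirit vials lie outside the rim
- vial_x_centre (a point): middle of the spirit vial that lies along the plate's x on its right side: yellow-green tube on a dark base, 84 mm long, 16 wide, 13 mm high; two black rings 25 mm apart mark the middle. It shows the tilt that the front screw sets (front up or down)
- vial_y_centre (a point): middle of the like vial that lies along the plate's y at its front. It shows the tilt that the back screw sets (left up or down)
- bubble_x_centre (a point): middle of the pale bubble (18 mm long) of the x vial. It stands toward the higher end of the tube, 0.9 mm from the middle per milliradian of tilt; a quarter turn of the front screw moves it 6.4 mm
- bubble_y_centre (a point): middle of the bubble of the y vial, which behaves alike; a quarter turn of the back screw moves it 3.2 mm
- screw_front_grip (a point): on the axis of the front right foot screw's black fluted thumb-wheel, at grip height (73 mm over the bench). Wheel round, 40 mm wide, 60 to 82 mm over the bench, stays at that height; holds where left (friction 0.1 N m), at least 2 rad of travel either way at the start. Clockwise from above raises the plate there 5 mm a turn and moves only the bubble of the x vial, toward this screw
- screw_back_grip (a point): on the axis of the back left foot screw's black fluted thumb-wheel, at grip height (73 mm over the bench). Wheel round, 40 mm wide, 60 to 82 mm over the bench, stays at that height; holds where left (friction 0.1 N m), at least 2 rad of travel either way at the start. Clockwise from above raises the plate there 5 mm a turn and moves only the bubble of the y vial, toward this screw
- tray_narrow: the narrow gel-casting tray, 40 mm wide (y) and 90 mm long (x), 24 mm high, clear plastic with grey end gates, walls 4 mm, floor 4 mm. Origin at the centre of its underside, z up. Each long wall has a notch in its upper edge 14 mm long, centred at x = +28 mm, its bottom 16 mm above the underside. May be absent
- tray_middle: the middle gel-casting tray, 53 mm wide (y) and 90 mm long (x), 24 mm high, clear plastic with grey end gates, walls 4 mm, floor 4 mm. Origin at the centre of its underside, z up. Each long wall has a notch in its upper edge 14 mm long, centred at x = +28 mm, its bottom 16 mm above the underside. May be absent
- tray_wide: the wide gel-casting tray, 66 mm wide (y) and 90 mm long (x), 24 mm high, clear plastic with grey end gates, walls 4 mm, floor 4 mm. Origin at the centre of its underside, z up. Each long wall has a notch in its upper edge 14 mm long, centred at x = +28 mm, its bottom 16 mm above the underside. May be absent
- comb_narrow: black comb for the 40 mm tray: bar along y, 56 long, 10 thick, teeth below; grip plate above (10 thick in x, 44 in y) to z 55.5 mm. Stands on two end legs 30 long (x), 44 clear between. Origin midway between the legs at their underside. Seated, either way round: bar on both notch bottoms, legs outside the walls, origin at tray x +28, y 0, z 3 mm (z 11: only on top of the walls)
- comb_middle: black comb for the 53 mm tray: bar along y, 69 long, 10 thick, teeth below; grip plate above (10 thick in x, 44 in y) to z 55.5 mm. Stands on two end legs 30 long (x), 57 clear between. Origin midway between the legs at their underside. Seated, either way round: bar on both notch bottoms, legs outside the walls, origin at tray x +28, y 0, z 3 mm (z 11: only on top of the walls)
- comb_wide: black comb for the 66 mm tray: bar along y, 82 long, 10 thick, teeth below; grip plate above (10 thick in x, 44 in y) to z 55.5 mm. Stands on two end legs 30 long (x), 70 clear between. Origin midway between the legs at their underside. Seated, either way round: bar on both notch bottoms, legs outside the walls, origin at tray x +28, y 0, z 3 mm (z 11: only on top of the walls)
- cup: bystander: small glass beaker, 53 mm wide, 66 mm high; origin at the centre of its underside
- block: bystander: grey clamp block 32 x 60 x 25 mm; origin at the centre of its underside

How it is judged (in metres and radians):
On the way, in this order (a step that is already met when the one before it is completed fails the run):
1. the empty table is level: both bubbles rest in the middle for a second (horizontal distance between bubble_x_centre and vial_x_centre below 0.0035 m and horizontal distance between bubble_y_centre and vial_y_centre below 0.0035 m and contact force between each of tray_narrow, tray_middle, tray_wide and stage_plate below 0.05 N), for 1 s.
2. all the trays lie flat on the plate (z of tray_narrow in the frame of stage_plate between -0.003 and 0.003 m and x of tray_narrow in the frame of stage_plate between -0.056 and 0.064 m and y of tray_narrow in the frame of stage_plate between -0.139 and 0.139 m and angle between each of tray_narrow, tray_middle, tray_wide's own z axis and vertical below 0.03 rad and z of tray_middle in the frame of stage_plate between -0.003 and 0.003 m and x of tray_middle in the frame of stage_plate between -0.056 and 0.064 m and y of tray_middle in the frame of stage_plate between -0.139 and 0.139 m and z of tray_wide in the frame of stage_plate between -0.003 and 0.003 m and x of tray_wide in the frame of stage_plate between -0.056 and 0.064 m and y of tray_wide in the frame of stage_plate between -0.139 and 0.139 m), for 0.2 s.
At the end, for the whole second after the job is handed in: each bubble within 3.5 mm of the middle of its vial; every tray flat on the plate (within 3 mm), at rest; in each the comb of its width down in both notches (origin under 6 mm above the tray underside, within 4 mm along and 5 mm across of the notches, upright to 0.08 rad) (all of step 2 and horizontal distance between bubble_x_centre and vial_x_centre below 0.0035 m and horizontal distance between bubble_y_centre and vial_y_centre below 0.0035 m and z of comb_narrow in the frame of tray_narrow between 0 and 0.006 m and x of comb_narrow in the frame of tray_narrow between 0.024 and 0.032 m and y of comb_narrow in the frame of tray_narrow between -0.005 and 0.005 m and angle between the z axis of comb_narrow and the z axis of tray_narrow, either way round below 0.08 rad and linear speed of each of tray_narrow, tray_middle, tray_wide below 0.02 m/s and z of comb_middle in the frame of tray_middle between 0 and 0.006 m and x of comb_middle in the frame of tray_middle between 0.024 and 0.032 m and y of comb_middle in the frame of tray_middle between -0.005 and 0.005 m and angle between the z axis of comb_middle and the z axis of tray_middle, either way round below 0.08 rad and z of comb_wide in the frame of tray_wide between 0 and 0.006 m and x of comb_wide in the frame of tray_wide between 0.024 and 0.032 m and y of comb_wide in the frame of tray_wide between -0.005 and 0.005 m and angle between the z axis of comb_wide and the z axis of tray_wide, either way round below 0.08 rad); the robot touches nothing.
It fails at once if the beaker is knocked over (angle between cup's own z axis and vertical above 0.7 rad).
It fails at once if the beaker or the clamp block is shoved more than 8 cm (distance of any of cup, block from where it was at the start of the episode above 0.08 m).
Of tray_narrow, tray_middle, tray_wide only 2 to 3 are there at a start; the rules pass over those that are not, and their reading is None.
At some moment in a run one of tray_narrow, tray_middle, tray_wide may be knocked a few centimetres aside while the robot is not near it.
It also fails if it takes over 210 s, if anything falls off the work surface, if the arm or the gripper's body presses on something with over 40 N, if the wrist force passes 120 N, or if a joint passes its speed limit or range.

## Robot

A 6-joint arm with a two-finger parallel gripper is mounted at the origin on a cart in front of the work surface, level with it; the furniture and walls round the work are solid. World frame = base frame: x ahead of the robot, y to its left, z up, the work surface at z = 0. Lengths are in mm, angles in degrees, forces in N, time in s.
With the tool pointing down it reaches from about 300 to 850 mm from the base axis. Payload 4.2 kg.
Tool frame: the origin (TCP) lies midway between the tips of the shut fingers; the grasp point (between the pads) lies env.hold_point_z behind it (env.hold_point_z is the distance from the TCP to the grasp point, in mm); z points along the fingers, y is the line along which they close (so a half turn about z gives the same grasp; the last joint's range is limited). The gripper opens to 91 mm and grips with 3 to 60 N. Pads are 32 mm wide; open, the fingers measure 118 mm over their backs; the gripper's body (76 mm by 178 mm) begins 60 mm behind the grasp point.
Start: joints at [-78.151, 18.312, 89.639, -0, 72.044, -1.146], TCP at [129.297, -560.291, 213.976] pointing down, gripper open.
Joint ranges: [-177.97, 177.97], [-48.28, 115.42], [12.27, 149.76], [-77.06, 257.06], [2.81, 150.46], [-146.56, 146.56]. Speed limits (degrees/s): [147.25, 147.25, 180, 180, 180, 180].

## Interface

Orientations are given as [roll, pitch, yaw] about the fixed x, y, z axes, in that order (R = Rz(yaw) Ry(pitch) Rx(roll)).
In Python, from workcell import env, viewer, spotter gives the robot as it stands.
- The arm moves only by the tool apply_moves, never from a script. Its arguments are lists of equal length, an entry for each row: "delta_pos": the shift along the world's x, y, z normalised to -1 to 1, where 1 is 120 mm, a list of three; "rot": the turn, a rotation vector about the world's x, y, z normalised to -1 to 1, where 1 is 1.5 rad, a list of three; "hand": the opening, from 0 (shut) to 1 (fully open). A call has 1 to 10 rows; each row is the pose to reach, as a shift and turn from the pose commanded when the call began; what a row does not reach only later rows make up. A row lasts 1/12 s, in which the tool goes at most 41.7 mm and 7.16 degrees, less where a joint would pass 70% of its speed; a pose out of reach is approached as far as the arm can. A call with a number of a shift or a turn outside -1 to 1 is refused whole. A call with a gripper value outside its range is refused whole. The fingers move at their own pace and stop on an object; "newtons" is the grip in N (left out, the last holds). Time passes only in rows, so rows that repeat a pose let the fingers close. It gives the time, the measured TCP pose, the force, the opening and the grip force at its end, in the units of the state.
- env.state(): the state, without advancing time (a new reading comes with each control period).
- viewer.grab_frame(name): name is "scene" or "side" or "wrist"; returns a dict with "pixels" (420x560x3 uint8, red, green, blue), "camera_matrix" (3x3 intrinsics, pixels), "k1" (the pictures are not rectified: a ray, as slopes to the right and down, at radius r is drawn at 1 + k1 r^2 times it, then the intrinsics apply), "R" (3x3) and "t" (3): a world point X has camera coordinates R X + t; the wrist camera has in their place "mount" (4x4, takes a point from camera to tool coordinates, whose origin is the TCP and whose axes are the flange's). Camera axes: x right, y down, z forward; pixel columns grow to the right and rows downward; lengths in mm; the calibration is good to about 2 mm. A picture is of the moment at which its call begins: read the wrist's pose just before it. There is no depth.
- env.job_done(): hands the job in; it is judged then, once.
Trained networks look in a picture, given as the dict that the camera call returned (one of the last four; its "shot" number tells which), for a name from the list of things; names that differ only in an ending like _2 or _b are one class to them, and where a whole thing is asked for, a point or a joint stands for the part that bears it (a point fixed in the world has none). Each returns a list of dicts, best first, with "score" (0 to 1); they miss things now and then, are a little off and sometimes report something else, mostly with a low value. They report only what shows in the picture. A call takes as long as a camera call.
- spotter.trace(picture, query): "mask" (420x560 bool, what is visible of it) and "box" ([centre column, centre row, width, height] in pixels, round what is visible of it).
- spotter.landmark_of(picture, query): "position" ([column, row] in pixels: a listed point, or the origin of a listed thing).
The state is a dict: "time_s": time; "qpos": joint angles; "qvel": joint speeds; "effort": joint torques, N m; "ee_pos": TCP position; "ee_rot": TCP orientation; "force": force on the tool from outside, world axes, zero at the start; "torque": the same for the moment, N m; "gripper_width": finger opening in mm; "gripper_force": force on a finger pad.
Only numpy, scipy, OpenCV 4.12 (cv2) and the standard library are available. Lean on these libraries where they do the work, as an engineer would, in place of code of your own. Each camera call takes 0.05 s, during which the arm holds its last target. There are 200 camera calls.

## Working session

There is one attempt and no reset: what is moved stays moved. The work goes in short steps, Python scripts to look and compute and a tool call to move; the robot and the scene stay as the last step left them, time stands still between calls to the robot, and variables do not carry over. Pictures are saved under pics/ and viewed, at most 15 in all, crops included, and the job is handed in when it is done.

Besides the shell and the picture viewer there is one more tool, called after "Request:" in YAML: its name, and indented under it one key for each argument. apply_moves: Moves the arm, as the interface text tells. Its arguments: {"type":"object","properties":{"delta_pos":{"type":"array"},"rot":{"type":"array"},"hand":{"type":"array"},"newtons":{"type":"number"}},"required":["delta_pos","rot","hand"]}

```bash
mkdir -p pics
cat > h.py <<'E'
import numpy as np, cv2
from workcell import env, viewer, spotter
from scipy.spatial.transform import Rotation as Ro
def grab(n):
    s=env.state(); f=viewer.grab_frame(n)
    if n=='wrist':
        M=np.array(f['mount']); Rt=Ro.from_euler('xyz',s['ee_rot'],degrees=True).as_matrix()
        Rc=Rt@M[:3,:3]; c=Rt@M[:3,3]+np.array(s['ee_pos']); f['R']=Rc.T; f['t']=-Rc.T@c
    return f
def save(f,n,crop=None,k=1):
    p=f['pixels'][:,:,::-1]
    if crop: p=p[crop[1]:crop[3],crop[0]:crop[2]]
    cv2.imwrite('pics/'+n,cv2.resize(p,None,fx=k,fy=k,interpolation=cv2.INTER_CUBIC))
def ray(f,uv):
    K=np.array(f['camera_matrix']); d=np.linalg.solve(K,[uv[0],uv[1],1.])[:2]; u=d.copy()
    for _ in range(30): u=d/(1+f['k1']*(u@u))
    R=np.array(f['R']);t=np.array(f['t'])
    return -R.T@t, R.T@np.array([u[0],u[1],1])
def at(f,uv,z):
    c,r=ray(f,uv); return c+r*(z-c[2])/r[2]
def proj(f,X):
    p=np.array(f['R'])@np.array(X,float)+np.array(f['t']); u=p[:2]/p[2]; u=u*(1+f['k1']*(u@u))
    return (np.array(f['camera_matrix'])@[u[0],u[1],1])[:2]
def tri(fs,uvs):
    A=np.zeros((3,3));b=np.zeros(3)
    for f,uv in zip(fs,uvs):
        c,r=ray(f,uv); r/=np.linalg.norm(r); P=np.eye(3)-np.outer(r,r); A+=P;b+=P@c
    return np.linalg.solve(A,b)
Z=dict(levelling_table=0,stage_plate=40,vial_x_centre=50,vial_y_centre=50,bubble_x_centre=50,bubble_y_centre=50,screw_front_grip=73,screw_back_grip=73,tray_narrow=0,tray_middle=0,tray_wide=0,comb_narrow=0,comb_middle=0,comb_wide=0,cup=0,block=0)
E
cat > a.py <<'E'
from h import *
fs={n:grab(n) for n in('scene','side')}
for n,f in fs.items():
    save(f,n+'0.png',k=1.4)
    print(n,'cam',-np.array(f['R']).T@f['t'])
    for q,z in Z.items():
        for d in spotter.landmark_of(f,q)[:2]:
            if d['score']>.3: print(n,q,round(d['score'],2),np.round(d['position']),np.round(at(f,d['position'],z)))
print(env.hold_point_z,env.state())
E
python3 a.py
```

```text
scene cam [-456.86945927  518.6952781  1284.21996032]
scene levelling_table 0.78 [262. 206.] [590.   7.   0.]
scene stage_plate 0.89 [263. 196.] [595.  -3.  40.]
scene vial_x_centre 0.86 [305. 181.] [ 580. -157.   50.]
scene vial_y_centre 0.82 [265. 217.] [504.  39.  50.]
scene vial_y_centre 0.36 [341. 169.] [ 570. -302.   50.]
scene bubble_x_centre 0.32 [324. 197.] [ 485. -176.   50.]
scene screw_front_grip 0.96 [324. 195.] [ 474. -167.   73.]
scene screw_back_grip 0.85 [208. 203.] [630. 183.  73.]
scene tray_narrow 0.78 [344. 171.] [ 599. -337.    0.]
scene tray_narrow 0.65 [216. 252.] [488. 226.   0.]
scene tray_middle 0.58 [162. 284.] [458. 424.   0.]
scene tray_wide 0.8 [175. 249.] [564. 339.   0.]
scene comb_middle 0.61 [217. 286.] [369. 278.  -0.]
scene cup 0.69 [218. 251.] [490. 219.   0.]
scene block 0.66 [341. 193.] [ 512. -265.    0.]
scene block 0.53 [179. 252.] [546. 331.   0.]
side cam [ 323.64067211 -855.81338835  623.45895877]
side levelling_table 0.93 [315. 232.] [580.  11.   0.]
side levelling_table 0.35 [305. 384.] [ 446. -442.    0.]
side stage_plate 0.55 [317. 21
[... 1088 characters left out ...]
[ 586. -111.    0.]
18.8 {'time_s': 1.7, 'qpos': array([-7.81496891e+01,  1.83128686e+01,  8.96393500e+01, -8.20148385e-04,
        7.20442577e+01, -1.14555489e+00]), 'qvel': array([ 0.00927045,  0.0362217 , -0.06307197, -0.03850256,  0.10548428,
       -0.03864137]), 'effort': array([ 1.06676951e-03, -4.12342787e+01, -2.32228267e+01,  7.29168998e-02,
        3.78003088e-02,  1.96773090e-05]), 'ee_pos': array([ 129.30894868, -560.28502291,  213.96383119]), 'ee_rot': array([1.79996493e+02, 8.50510002e-04, 1.29961186e+01]), 'force': array([-0.59384082, -0.32014164, -0.21779772]), 'torque': array([-0.00891467,  0.06850283, -0.00768143]), 'gripper_force': 0.0, 'gripper_width': 90.86634293394985}
```

View pics/scene0.png

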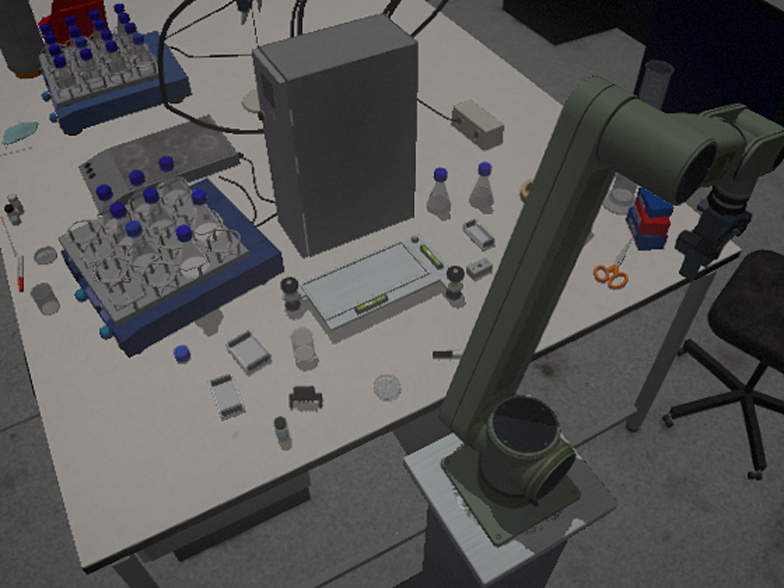

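View pics/side0.png

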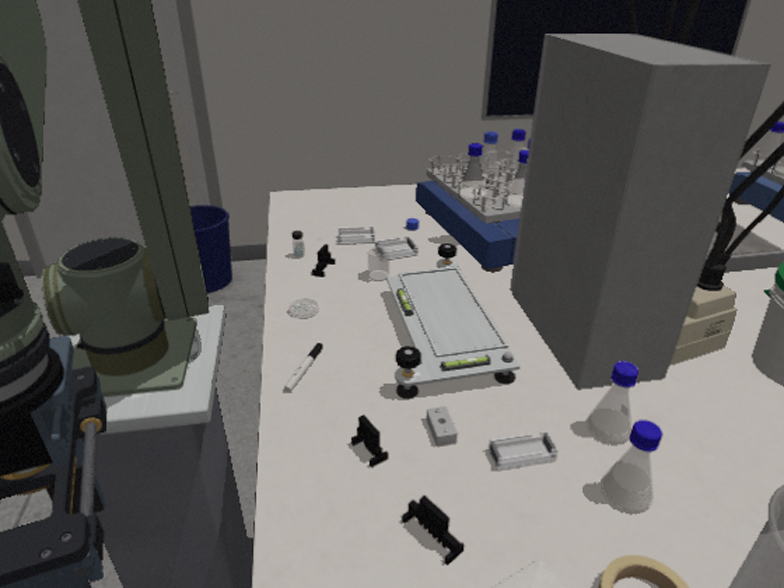

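The scene picture shows the table at (370,280), the trays at (248,350), (225,395) and (480,235), and the beaker at (303,347). The side picture shows the narrow comb at (370,440), the wide comb at (432,528), the middle comb at (322,260) and the block at (441,425). All three trays are present. I'll move the wrist camera over for close views.

Request:
apply_moves:
  delta_pos:
    - [0.25,0.2,0.12]
    - [0.5,0.45,0.25]
    - [0.75,0.7,0.4]
    - [0.75,0.7,0.4]
  rot:
    - [0,0,0]
    - [0,0,0]
    - [0,0,0]
    - [0,0,0]
  hand: [1,1,1,1]

```text
time_s: 2.03
ee_pos: [222.7, -473.8, 264.9]
ee_rot: [179.8, -0.2, 13.2]
force: [-0.1, -0.7, 1.2]
gripper_width: 91.2
gripper_force: 0.0
```

Request:
apply_moves:
  delta_pos:
    - [0.25,0.2,0.12]
    - [0.5,0.45,0.25]
    - [0.75,0.7,0.4]
    - [0.75,0.7,0.4]
  rot:
    - [0,0,0]
    - [0,0,0]
    - [0,0,0]
    - [0,0,0]
  hand: [1,1,1,1]

```text
time_s: 2.37
ee_pos: [312.9, -389.9, 312.8]
ee_rot: [179.8, -0.3, 13.2]
force: [-0.3, -0.4, 0.5]
gripper_width: 91.2
gripper_force: 0.0
```

Request:
apply_moves:
  delta_pos:
    - [0.25,0.2,0.12]
    - [0.5,0.45,0.25]
    - [0.75,0.7,0.4]
    - [0.75,0.7,0.4]
    - [0.75,0.7,0.4]
  rot:
    - [0,0,-0.05]
    - [0,0,-0.1]
    - [0,0,-0.15]
    - [0,0,-0.15]
    - [0,0,-0.15]
  hand: [1,1,1,1,1]

```text
time_s: 2.78
ee_pos: [400.8, -307.7, 358.9]
ee_rot: [179.9, -0.1, 0.4]
force: [-0.2, 0.1, -1.1]
gripper_width: 91.4
gripper_force: 0.0
```

```bash
cat > w.py <<'E'
from h import *
import sys
f=grab('wrist'); save(f,sys.argv[1],k=1.4); s=env.state()
print(s['time_s'],s['ee_pos'].round(1),s['ee_rot'].round(1),s['qpos'].round(1))
M=np.array(f['mount']);print(M.round(3).tolist(),f['camera_matrix'][0][0],f['k1'])
print([at(f,p,0).round()[:2] for p in((0,0),(560,0),(560,420),(0,420))])
for q in (sys.argv[2].split(',') if len(sys.argv)>2 else Z):
    for d in spotter.landmark_of(f,q)[:2]:
        if d['score']>.3: print(q,round(d['score'],2),np.round(d['position'],1),np.round(at(f,d['position'],Z[q]),1))
E
python3 w.py w1.png
```

```text
2.8333 [ 399.4 -308.5  357.9] [179.9   0.    0.3] [-38.9   8.5  82.4  -0.1  89.   50.8]
[[0.0, -0.969, -0.247, 69.273], [1.0, 0.0, 0.0, 1.376], [-0.0, -0.247, 0.969, -169.977], [0.0, 0.0, 0.0, 1.0]] 305.13616414863804 -0.06681103620967237
[array([699., 161.]), array([ 706., -781.]), array([ -200., -1017.]), array([-204.,  381.])]
levelling_table 0.6 [87.3 61.6] [589.7   9.5   0. ]
stage_plate 0.79 [75.  56.2] [589.3   4.8  40. ]
vial_x_centre 0.78 [182.1  60.1] [ 576.7 -165.9   50. ]
vial_y_centre 0.89 [ 56.1 110.8] [508.   39.2  50. ]
bubble_x_centre 0.42 [181.6  51.6] [ 588.5 -165.7   50. ]
bubble_y_centre 0.36 [ 55.2 111.3] [507.3  40.8  50. ]
screw_front_grip 0.74 [186.1 131.6] [ 473.3 -173.3   73. ]
tray_narrow 0.85 [298.2  44.2] [ 611.7 -338.9    0. ]
comb_narrow 0.92 [269.9 176.2] [ 398.4 -293.7    0. ]
comb_wide 0.88 [357.1 143.6] [ 455.5 -442.5    0. ]
block 0.86 [256.8 110.8] [ 507.7 -271.9    0. ]
```

Request:
apply_moves:
  delta_pos:
    - [0.25,0.33,0]
    - [0.5,0.66,0]
    - [0.75,1,0]
    - [0.75,1,0]
  rot:
    - [0,0,0]
    - [0,0,0]
    - [0,0,0]
    - [0,0,0]
  hand: [1,1,1,1]

```text
time_s: 3.97
ee_pos: [491.0, -185.4, 357.9]
ee_rot: [-179.9, -0.1, 0.2]
force: [-0.1, -0.2, 0.7]
gripper_width: 91.2
gripper_force: 0.0
```

Request:
apply_moves:
  delta_pos:
    - [0.25,0.33,-0.25]
    - [0.5,0.66,-0.5]
    - [0.6,1,-0.75]
    - [0.6,1,-0.75]
    - [0.6,1,-0.75]
  rot:
    - [0,0,0]
    - [0,0,0]
    - [0,0,0]
    - [0,0,0]
    - [0,0,0]
  hand: [1,1,1,1,1]

```text
time_s: 4.38
ee_pos: [560.9, -62.8, 262.6]
ee_rot: [-179.8, 0.5, 0.4]
force: [-0.4, -0.7, -0.8]
gripper_width: 91.2
gripper_force: 0.0
```

```bash
python3 w.py w2.png
```

```text
4.4333 [560.8 -65.4 264.9] [-179.9    0.4    0.4] [-7.8 16.  85.6  0.  78.7 81.8]
[[0.0, -0.969, -0.247, 69.279], [1.0, 0.0, 0.0, 1.381], [-0.0, -0.247, 0.969, -169.988], [0.0, 0.0, 0.0, 1.0]] 305.13616414863804 -0.06681103620967237
[array([814., 322.]), array([ 819., -444.]), array([  78., -644.]), array([ 64., 513.])]
levelling_table 0.6 [227.5 162.6] [587.7  10.    0. ]
stage_plate 0.84 [225.  164.7] [589.1   6.4  40. ]
vial_x_centre 0.65 [358.9 179. ] [ 573.6 -164.1   50. ]
vial_y_centre 0.98 [201.9 225.7] [510.   38.2  50. ]
bubble_x_centre 0.57 [362.9 169.7] [ 585.4 -168.3   50. ]
bubble_y_centre 0.62 [197.  228.7] [505.7  45.   50. ]
screw_front_grip 0.59 [361.7 260.5] [ 472.4 -169.6   73. ]
screw_back_grip 0.84 [ 69.3 133. ] [630.5 186.1  73. ]
tray_narrow 0.78 [473.6 146.5] [ 615.2 -340.1    0. ]
tray_wide 0.91 [ 16.4 189.9] [547.6 338.1   0. ]
cup 0.82 [ 88.4 233.1] [480.  230.2   0. ]
block 0.96 [418.1 219.3] [ 506.6 -271.     0. ]
```

View pics/w2.png

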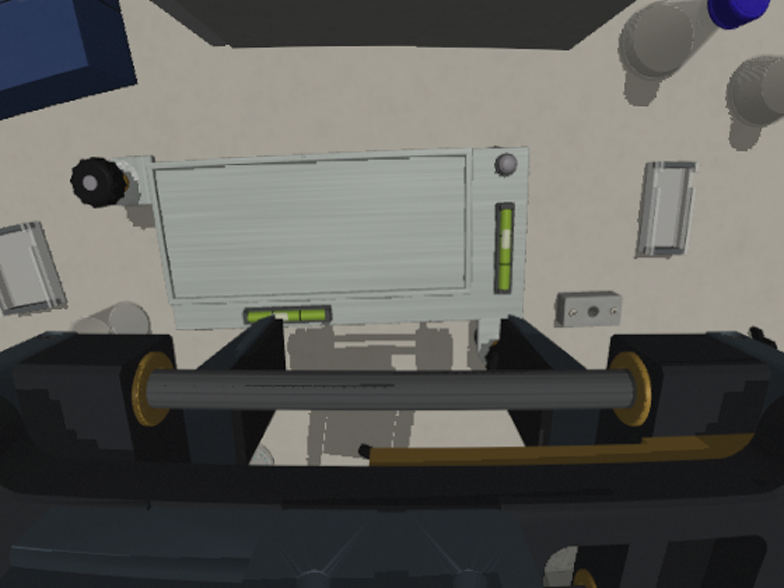

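The wrist picture shows the plate at (320,230). The x vial is at (505,248) with its bubble near (505,240), and the y vial at (287,314) is partly beside a finger. Next I'll sample rectified strips along both vials.

```bash
cat > v.py <<'E'
from h import *
import sys
def strip(f,c,ang,n,Zv=50):
    a=np.radians(ang); u=np.array([np.cos(a),np.sin(a)]); v=np.array([-u[1],u[0]])
    L=np.arange(-50,50.01,.5); W=np.arange(-14,14.01,.5)
    m=np.array([[proj(f,[*(np.array(c)+l*u+w*v),Zv]) for l in L] for w in W],np.float32)
    p=cv2.remap(f['pixels'],m[:,:,0],m[:,:,1],cv2.INTER_CUBIC)
    return p
def vials(name='wrist',cx=(575,-166),cy=(510,40),yaw=2.5,out=None,f=None):
    f=f or grab(name)
    px=strip(f,cx,yaw,0); py=strip(f,cy,yaw+90,0)
    if out: cv2.imwrite('pics/'+out,cv2.resize(np.vstack([px,py])[:,:,::-1],None,fx=4,fy=4,interpolation=cv2.INTER_CUBIC))
    return px,py
if __name__=='__main__': vials(out=sys.argv[1])
E
python3 v.py v1.png
```

```text
(no output)
```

View pics/v1.png

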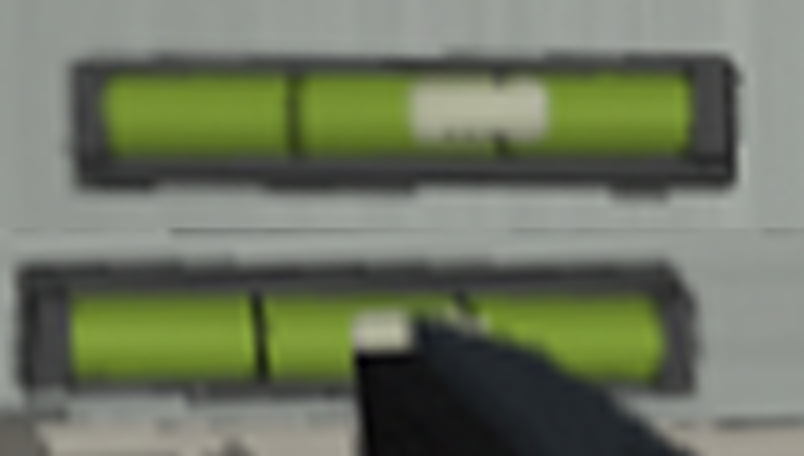

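Each strip is 8.3 px/mm. In the x vial the rings are at 293 and 501 and the bubble centre at 479, so it is about 9.9 mm toward the back and needs about 139° clockwise. In the y vial the rings are at 259 and 463 and the bubble at about 425, so it is about 8 mm to the left and needs about 225° counter-clockwise. Next I'll look at the front wheel from close above.

Request:
apply_moves:
  delta_pos:
    - [-0.3,-0.2,-0.1]
    - [-0.6,-0.45,-0.25]
    - [-0.9,-0.7,-0.4]
    - [-1,-0.875,-0.54]
    - [-1,-0.875,-0.54]
    - [-1,-0.875,-0.54]
  rot:
    - [0,0,0]
    - [0,0,0]
    - [0,0,0]
    - [0,0,0]
    - [0,0,0]
    - [0,0,0]
  hand: [1,1,1,1,1,1]

```text
time_s: 5.78
ee_pos: [439.2, -174.1, 202.1]
ee_rot: [-179.9, 0.2, -0.1]
force: [0.3, 0.1, -0.0]
gripper_width: 90.8
gripper_force: 0.0
```

```bash
cat > wh.py <<'E'
from h import *
import sys
def wheel(q,ref):
    f=grab('wrist'); s=env.state(); print(s['time_s'],s['ee_pos'].round(1),s['ee_rot'].round(1))
    for d in spotter.landmark_of(f,q)[:1]: print('lm',d['score'],at(f,d['position'],73).round(1))
    g=f['pixels'].max(axis=2); c=proj(f,[*ref,82])
    mk=(g<75).astype(np.uint8)
    yy,xx=np.mgrid[:420,:560]; mk[np.hypot(xx-c[0],yy-c[1])>45]=0
    # fit: best disc radius-20 at z 82 by darkness
    best=[]
    th=np.linspace(0,2*np.pi,36,endpoint=False)
    for dx in np.arange(-14,14.1,1):
        for dy in np.arange(-14,14.1,1):
            X=np.array(ref)+[dx,dy]
            def m(r): 
                v=[g[tuple(np.clip(np.round(proj(f,[X[0]+r*np.cos(t),X[1]+r*np.sin(t),82])[::-1]).astype(int),0,[419,559]))].astype(float) for t in th]; return np.mean(np.minimum(v,150))
            best.append((m(22.5)-m(17),*X))
    best.sort(reverse=True); print('fit',np.round(best[:5],1).tolist(),'mean',np.mean(best[:8],axis=0).round(1))
    save(f,sys.argv[3] if len(sys.argv)>3 else 'wh.png',k=1.4)
wheel('screw_'+sys.argv[1]+'_grip',eval(sys.argv[2]))
E
python3 wh.py front 472,-170
```

```text
5.8333 [ 441.2 -173.6  203.2] [-180.   -0.   -0.]
lm 0.94 [ 477.1 -171.1   73. ]
fit [[115.0, 475.0, -171.0], [114.9, 476.0, -171.0], [114.5, 475.0, -170.0], [114.3, 476.0, -172.0], [114.0, 475.0, -172.0]] mean [ 113.4  475.1 -171.1]
```

View pics/wh.png

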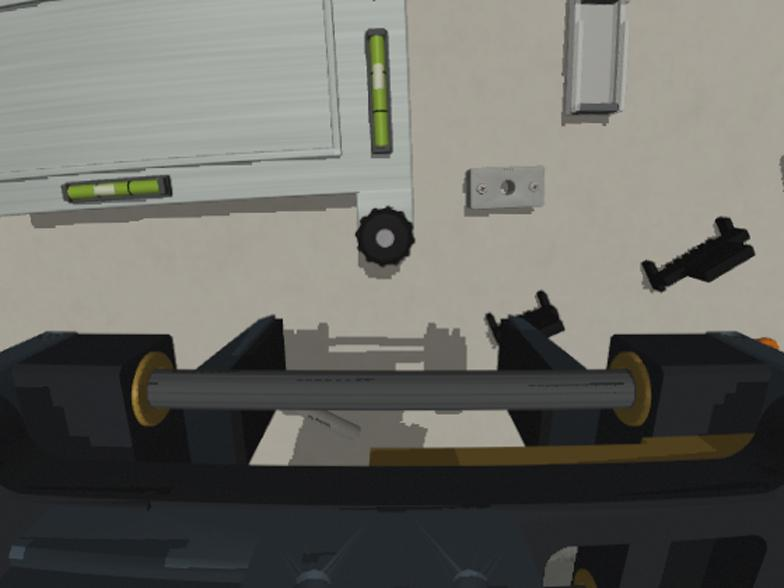

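The wheel is at (384,238) in the picture, which is world (475.5, −171), and it is clear all round. I'll approach it at yaw 70.

Request:
apply_moves:
  delta_pos:
    - [0.1,0,-0.2]
    - [0.2,0.01,-0.4]
    - [0.286,0.02,-0.6]
    - [0.286,0.02,-0.7]
    - [0.286,0.02,-0.7]
    - [0.286,0.02,-0.7]
    - [0.286,0.02,-0.7]
    - [0.286,0.02,-0.7]
    - [0.286,0.02,-0.7]
    - [0.286,0.02,-0.7]
  rot:
    - [0,0,0.083]
    - [0,0,0.166]
    - [0,0,0.25]
    - [0,0,0.333]
    - [0,0,0.415]
    - [0,0,0.5]
    - [0,0,0.58]
    - [0,0,0.66]
    - [0,0,0.75]
    - [0,0,0.815]
  hand: [1,1,1,1,1,1,1,1,1,1]

```text
time_s: 6.72
ee_pos: [478.0, -169.9, 120.0]
ee_rot: [179.8, -0.0, 70.6]
force: [0.6, 0.5, -0.0]
gripper_width: 91.4
gripper_force: 0.0
```

Request:
apply_moves:
  delta_pos:
    - [0,0,0]
    - [0,0,0]
    - [0,0,0]
  rot:
    - [0,0,0]
    - [0,0,0]
    - [0,0,0]
  hand: [1,1,1]

```text
time_s: 6.97
ee_pos: [476.7, -170.4, 119.5]
ee_rot: [179.9, -0.0, 70.1]
force: [-0.2, -0.2, 0.6]
gripper_width: 91.3
gripper_force: 0.0
```

Request:
apply_moves:
  delta_pos:
    - [-0.01,0,-0.3]
    - [-0.01,0,-0.53]
    - [-0.01,0,-0.53]
    - [-0.01,0,-0.53]
    - [-0.01,0,-0.53]
    - [-0.01,0,-0.53]
    - [-0.01,0,-0.53]
    - [-0.01,0,-0.53]
    - [-0.01,0,-0.53]
    - [-0.01,0,-0.53]
  rot:
    - [0,0,0]
    - [0,0,0]
    - [0,0,0]
    - [0,0,0]
    - [0,0,0]
    - [0,0,0]
    - [0,0,0]
    - [0,0,0]
    - [0,0,0]
    - [0,0,0]
  hand: [1,1,1,0.3,0.3,0.3,0.3,0.3,0.3,0.3]
  newtons: 20

```text
time_s: 7.8
ee_pos: [474.6, -171.0, 56.1]
ee_rot: [179.9, 0.0, 70.1]
force: [0.5, -0.1, -0.4]
gripper_width: 47.6
gripper_force: 0.0
```

Request:
apply_moves:
  delta_pos:
    - [0,0,0]
    - [0,0,0]
    - [0,0,0]
    - [0,0,0]
  rot:
    - [0,0,0]
    - [0,0,0]
    - [0,0,0]
    - [0,0,0]
  hand: [0.3,0.3,0.3,0.3]

```text
time_s: 8.13
ee_pos: [474.3, -170.9, 55.7]
ee_rot: [-180.0, -0.0, 70.1]
force: [-1.3, 1.5, 3.0]
gripper_width: 38.3
gripper_force: 20.0
```

Request:
apply_moves:
  delta_pos:
    - [0,0,0]
    - [0,0,0]
    - [0,0,0]
    - [0,0,0]
    - [0,0,0]
    - [0,0,0]
    - [0,0,0]
    - [0,0,0]
    - [0,0,0]
    - [0,0,0]
  rot:
    - [0,0,-0.083]
    - [0,0,-0.166]
    - [0,0,-0.25]
    - [0,0,-0.333]
    - [0,0,-0.415]
    - [0,0,-0.5]
    - [0,0,-0.58]
    - [0,0,-0.66]
    - [0,0,-0.74]
    - [0,0,-0.81]
  hand: [0.3,0.3,0.3,0.3,0.3,0.3,0.3,0.3,0.3,0.3]

```text
time_s: 8.97
ee_pos: [473.5, -169.7, 55.7]
ee_rot: [-179.9, 0.1, 0.2]
force: [-2.0, 3.9, 5.3]
gripper_width: 38.1
gripper_force: 20.0
```

Request:
apply_moves:
  delta_pos:
    - [0,0,0]
    - [0,0,0]
    - [0,0,0]
    - [0,0,0]
    - [0,0,0]
    - [0,0,0]
    - [0,0,0]
    - [0,0,0]
    - [0,0,0]
    - [0,0,0]
  rot:
    - [0,0,-0.083]
    - [0,0,-0.166]
    - [0,0,-0.25]
    - [0,0,-0.333]
    - [0,0,-0.415]
    - [0,0,-0.5]
    - [0,0,-0.58]
    - [0,0,-0.66]
    - [0,0,-0.74]
    - [0,0,-0.81]
  hand: [0.3,0.3,0.3,0.3,0.3,0.3,0.3,0.3,0.3,0.3]

```text
time_s: 9.8
ee_pos: [474.3, -168.6, 55.7]
ee_rot: [-179.9, 0.2, -69.5]
force: [0.2, 9.0, 4.8]
gripper_width: 38.2
gripper_force: 20.0
```

Request:
apply_moves:
  delta_pos:
    - [0,0,0]
    - [0,0,0]
    - [0,0,0]
    - [0,0,0]
    - [0,0,0.2]
    - [0,0,0.5]
    - [0,0,0.9]
    - [0,0,1]
    - [0,0,1]
    - [0,0,1]
  rot:
    - [0,0,0]
    - [0,0,0]
    - [0,0,0]
    - [0,0,0]
    - [0,0,0]
    - [0,0,0.08]
    - [0,0,0.16]
    - [0,0,0.24]
    - [0,0,0.32]
    - [0,0,0.4]
  hand: [0.6,0.8,1,1,1,1,1,1,1,1]

```text
time_s: 10.63
ee_pos: [475.3, -171.5, 177.5]
ee_rot: [-180.0, -0.2, -34.3]
force: [-1.0, -0.6, -0.7]
gripper_width: 91.3
gripper_force: 0.0
```

Request:
apply_moves:
  delta_pos:
    - [0,0.3,0.2]
    - [0.2,0.6,0.4]
    - [0.4,0.9,0.6]
    - [0.5,1,0.8]
    - [0.5,1,0.8]
    - [0.5,1,0.8]
  rot:
    - [0,0,0.08]
    - [0,0,0.16]
    - [0,0,0.24]
    - [0,0,0.32]
    - [0,0,0.4]
    - [0,0,0.41]
  hand: [1,1,1,1,1,1]

```text
time_s: 11.13
ee_pos: [536.2, -49.8, 273.3]
ee_rot: [180.0, -0.2, 0.8]
force: [0.1, 0.3, -0.7]
gripper_width: 91.4
gripper_force: 0.0
```

Request:
apply_moves:
  delta_pos:
    - [0,0.3,0]
    - [0,0.5,0]
    - [0,0.7,0]
    - [0,0.7,0]
    - [0,0.7,0]
    - [0,0.7,0]
  rot:
    - [0,0,0]
    - [0,0,0]
    - [0,0,0]
    - [0,0,0]
    - [0,0,0]
    - [0,0,0]
  hand: [1,1,1,1,1,1]

```text
time_s: 11.63
ee_pos: [533.8, 32.0, 270.7]
ee_rot: [179.9, 0.1, 0.4]
force: [-0.0, 0.4, 0.0]
gripper_width: 91.1
gripper_force: 0.0
```

```bash
python3 v.py v2.png; python3 w.py w3.png screw_back_grip,vial_x_centre,vial_y_centre,bubble_x_centre,bubble_y_centre,cup
```

```text
11.7333 [534.1  31.8 271.1] [1.8e+02 1.0e-01 4.0e-01] [ 2.2 12.9 88.9 -0.  78.2 91.8]
[[0.0, -0.969, -0.247, 69.274], [1.0, 0.0, 0.0, 1.377], [-0.0, -0.247, 0.969, -169.979], [0.0, 0.0, 0.0, 1.0]] 305.13616414863804 -0.06681103620967237
[array([792., 422.]), array([ 799., -362.]), array([  43., -562.]), array([ 37., 609.])]
screw_back_grip 0.89 [147.4 111.7] [628.1 185.1  73. ]
vial_x_centre 0.55 [432.9 158.6] [ 574.6 -168.    50. ]
vial_x_centre 0.44 [ 36.9 231.3] [471.3 371.6  50. ]
vial_y_centre 0.76 [273.1 206.3] [509.7  38.   50. ]
bubble_x_centre 0.61 [432.7 157.4] [ 576.1 -167.6   50. ]
bubble_y_centre 0.6 [268.3 206.3] [509.6  44.4  50. ]
cup 0.81 [147.9 218.7] [477.  229.3   0. ]
```

View pics/v2.png

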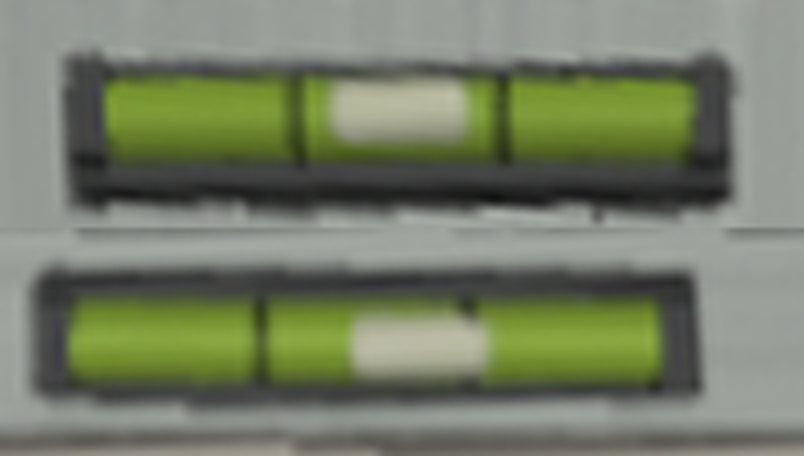

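The x vial's bubble is now centred (bubble 398, rings 298 and 503). The y bubble is at 419 with rings at 260 and 467, so it is 6.7 mm to the left and needs about 188° counter-clockwise. Next I'll check clearance near the shaker.

```bash
python3 - <<'E'
import cv2
from h import *
fs=grab('scene'); fd=grab('side')
# shaker near corner: scene(281,262)/1.4 side (495,265)/1.4 ; right cap: scene (184,233)/1.4 
for z in(0,60,120,180): print(z,[at(fs,np.array(p)/1.4,z).round() for p in((281,262),(135,345),(184,233),(199,196))],[at(fd,np.array(p)/1.4,z).round() for p in((495,265),(523,155),(518,134))])
save(fs,'s1.png',(20,90,320,300),2.6)
E
python3 wh.py back 629,185
```

```text
0 [array([780., 155.,   0.]), array([701., 561.,   0.]), array([1010.,  340.,    0.]), array([1137.,  255.,    0.])] [array([768., 234.,   0.]), array([1159., 1045.,    0.]), array([1247., 1324.,    0.])]
60 [array([722., 172.,  60.]), array([646., 559.,  60.]), array([942., 348.,  60.]), array([1062.,  267.,   60.])] [array([726., 129.,  60.]), array([1079.,  862.,   60.]), array([1158., 1114.,   60.])]
120 [array([664., 189., 120.]), array([592., 557., 120.]), array([873., 356., 120.]), array([988., 279., 120.])] [array([683.,  24., 120.]), array([998., 679., 120.]), array([1069.,  904.,  120.])]
180 [array([607., 206., 180.]), array([538., 555., 180.]), array([805., 365., 180.]), array([913., 292., 180.])] [array([640., -81., 180.]), array([918., 496., 180.]), array([980., 695., 180.])]
12.1833 [534.4  33.  271.6] [180.   -0.    0.5]
lm 0.79 [631.6 187.   73. ]
fit [[101.6, 634.0, 182.0], [100.6, 634.0, 183.0], [99.9, 633.0, 183.0], [99.4, 635.0, 182.0], [99.0, 634.0, 181.0]] mean [ 99.2 633.9 182.1]
```

View pics/wh.png

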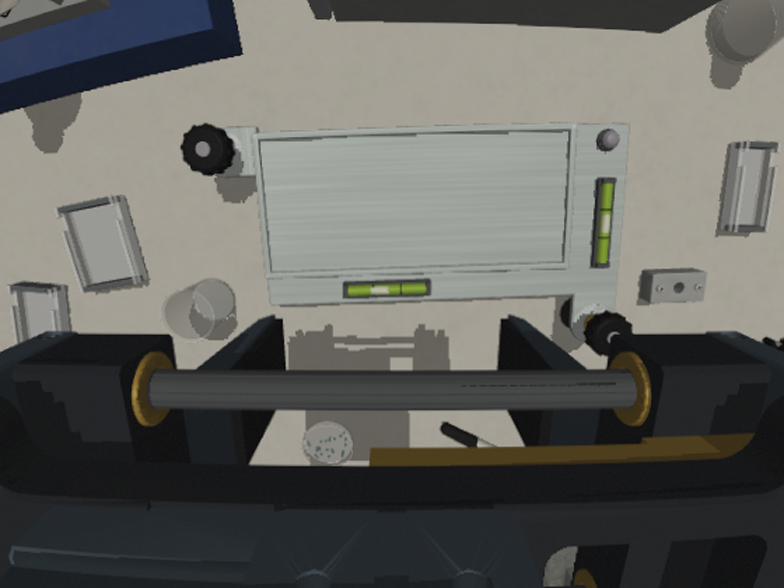

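The y bubble is at (380,290), still left. The back wheel is at (207,149), roughly (634,183), with the shaker corner at (240,55) clear of the gripper's path. I'll move over it and refine.

Request:
apply_moves:
  delta_pos:
    - [0.2,0.3,-0.1]
    - [0.4,0.6,-0.2]
    - [0.55,0.9,-0.3]
    - [0.55,0.9,-0.3]
  rot:
    - [0,0,0]
    - [0,0,0]
    - [0,0,0]
    - [0,0,0]
  hand: [1,1,1,1]

```text
time_s: 12.57
ee_pos: [601.8, 145.9, 232.5]
ee_rot: [-179.9, 0.1, 0.7]
force: [-1.0, -1.1, -0.2]
gripper_width: 91.4
gripper_force: 0.0
```

Request:
apply_moves:
  delta_pos:
    - [0,0.2,-0.2]
    - [0,0.37,-0.4]
    - [0,0.37,-0.4]
    - [0,0.37,-0.4]
  rot:
    - [0,0,0]
    - [0,0,0]
    - [0,0,0]
    - [0,0,0]
  hand: [1,1,1,1]

```text
time_s: 12.9
ee_pos: [599.4, 185.6, 186.2]
ee_rot: [179.9, 0.2, 0.6]
force: [0.7, -0.3, 0.7]
gripper_width: 91.3
gripper_force: 0.0
```

```bash
python3 wh.py back 634,184 wh2.png
```

```text
12.95 [600.4 185.1 187.8] [179.9   0.    0.6]
lm 0.63 [633.5 185.6  73. ]
fit [[111.5, 635.0, 187.0], [111.2, 634.0, 186.0], [110.3, 636.0, 186.0], [110.2, 636.0, 187.0], [110.2, 635.0, 186.0]] mean [110.3 634.9 186.1]
```

Request:
apply_moves:
  delta_pos:
    - [0.15,0,-0.2]
    - [0.286,0.01,-0.4]
    - [0.286,0.01,-0.56]
    - [0.286,0.01,-0.56]
    - [0.286,0.01,-0.56]
    - [0.286,0.01,-0.56]
    - [0.286,0.01,-0.56]
  rot:
    - [0,0,-0.08]
    - [0,0,-0.16]
    - [0,0,-0.24]
    - [0,0,-0.32]
    - [0,0,-0.355]
    - [0,0,-0.355]
    - [0,0,-0.355]
  hand: [1,1,1,1,1,1,1]

```text
time_s: 13.58
ee_pos: [635.7, 185.8, 122.1]
ee_rot: [-179.9, -0.1, -30.0]
force: [0.4, -0.1, -0.3]
gripper_width: 91.4
gripper_force: 0.0
```

Request:
apply_moves:
  delta_pos:
    - [0,0,-0.3]
    - [0,0,-0.53]
    - [0,0,-0.53]
    - [0,0,-0.53]
    - [0,0,-0.53]
    - [0,0,-0.53]
    - [0,0,-0.53]
    - [0,0,-0.53]
    - [0,0,-0.53]
    - [0,0,-0.53]
  rot:
    - [0,0,0]
    - [0,0,0]
    - [0,0,0]
    - [0,0,0]
    - [0,0,0]
    - [0,0,0]
    - [0,0,0]
    - [0,0,0]
    - [0,0,0]
    - [0,0,0]
  hand: [1,1,1,0.3,0.3,0.3,0.3,0.3,0.3,0.3]

```text
time_s: 14.42
ee_pos: [635.0, 186.8, 57.3]
ee_rot: [-180.0, -0.0, -30.0]
force: [-0.0, -0.6, -0.7]
gripper_width: 47.5
gripper_force: 0.0
```

Request:
apply_moves:
  delta_pos:
    - [0,0,0]
    - [0,0,0]
    - [0,0,0]
    - [0,0,0]
  rot:
    - [0,0,0]
    - [0,0,0]
    - [0,0,0]
    - [0,0,0]
  hand: [0.3,0.3,0.3,0.3]

```text
time_s: 14.75
ee_pos: [635.1, 187.2, 57.0]
ee_rot: [-179.9, -0.0, -30.0]
force: [0.1, 1.8, 0.5]
gripper_width: 38.1
gripper_force: 20.0
```

Request:
apply_moves:
  delta_pos:
    - [0,0,0]
    - [0,0,0]
    - [0,0,0]
    - [0,0,0]
    - [0,0,0]
    - [0,0,0]
    - [0,0,0]
    - [0,0,0]
    - [0,0,0]
  rot:
    - [0,0,0.083]
    - [0,0,0.166]
    - [0,0,0.25]
    - [0,0,0.333]
    - [0,0,0.415]
    - [0,0,0.5]
    - [0,0,0.58]
    - [0,0,0.66]
    - [0,0,0.73]
  hand: [0.3,0.3,0.3,0.3,0.3,0.3,0.3,0.3,0.3]

```text
time_s: 15.5
ee_pos: [635.0, 187.9, 57.0]
ee_rot: [-179.9, -0.1, 33.1]
force: [-0.0, 3.7, 1.2]
gripper_width: 37.9
gripper_force: 20.0
```

Request:
apply_moves:
  delta_pos:
    - [0,0,0]
    - [0,0,0]
    - [0,0,0]
    - [0,0,0]
    - [0,0,0]
    - [0,0,0]
    - [0,0,0]
    - [0,0,0]
    - [0,0,0]
  rot:
    - [0,0,0.083]
    - [0,0,0.166]
    - [0,0,0.25]
    - [0,0,0.333]
    - [0,0,0.415]
    - [0,0,0.5]
    - [0,0,0.58]
    - [0,0,0.66]
    - [0,0,0.73]
  hand: [0.3,0.3,0.3,0.3,0.3,0.3,0.3,0.3,0.3]

```text
time_s: 16.25
ee_pos: [634.4, 188.2, 57.0]
ee_rot: [-180.0, -0.1, 95.8]
force: [-1.2, 4.7, 1.1]
gripper_width: 38.2
gripper_force: 20.0
```

Request:
apply_moves:
  delta_pos:
    - [0,0,0]
    - [0,0,0]
    - [0,0,0]
    - [0,0,0]
    - [0,0,0]
    - [0,0,0]
    - [0,0,0]
    - [0,0,0]
    - [0,0,0]
    - [0,0,0]
  rot:
    - [0,0,0.083]
    - [0,0,0.166]
    - [0,0,0.25]
    - [0,0,0.333]
    - [0,0,0.415]
    - [0,0,0.5]
    - [0,0,0.58]
    - [0,0,0.66]
    - [0,0,0.73]
    - [0,0,0.73]
  hand: [0.3,0.3,0.3,0.3,0.3,0.3,0.3,0.3,0.3,0.3]

```text
time_s: 17.08
ee_pos: [633.8, 187.8, 56.9]
ee_rot: [179.9, -0.1, 158.3]
force: [-2.6, 4.9, 2.6]
gripper_width: 38.0
gripper_force: 20.0
```

Request:
apply_moves:
  delta_pos:
    - [0,0,0]
    - [0,0,0]
    - [0,0,0]
    - [0,0,0]
    - [0,0,0.2]
    - [0,0,0.5]
    - [0,0,0.9]
    - [0,0,1]
    - [0,0,1]
    - [0,0,1]
  rot:
    - [0,0,0]
    - [0,0,0]
    - [0,0,0]
    - [0,0,0]
    - [0,0,0]
    - [0,0,0]
    - [0,0,0]
    - [0,0,0]
    - [0,0,0]
    - [0,0,0]
  hand: [0.6,0.8,1,1,1,1,1,1,1,1]

```text
time_s: 17.92
ee_pos: [635.3, 186.5, 177.9]
ee_rot: [179.9, 0.1, 158.2]
force: [-0.9, -0.1, -0.9]
gripper_width: 91.3
gripper_force: 0.0
```

The back screw is turned. I'll back off, rotate to about yaw 15 and re-look at the vials, then at the left trays.

Request:
apply_moves:
  delta_pos:
    - [-0.2,0,0.2]
    - [-0.4,0,0.4]
    - [-0.5,-0.2,0.6]
    - [-0.5,-0.4,0.8]
    - [-0.5,-0.6,0.8]
    - [-0.5,-0.7,0.8]
    - [-0.5,-0.7,0.8]
    - [-0.5,-0.7,0.8]
    - [-0.5,-0.7,0.8]
    - [-0.5,-0.7,0.8]
  rot:
    - [0,0,-0.083]
    - [0,0,-0.166]
    - [0,0,-0.25]
    - [0,0,-0.333]
    - [0,0,-0.415]
    - [0,0,-0.5]
    - [0,0,-0.58]
    - [0,0,-0.66]
    - [0,0,-0.75]
    - [0,0,-0.83]
  hand: [1,1,1,1,1,1,1,1,1,1]

```text
time_s: 18.75
ee_pos: [573.8, 102.1, 270.2]
ee_rot: [-179.7, 0.1, 86.8]
force: [0.3, 0.7, -1.2]
gripper_width: 91.1
gripper_force: 0.0
```

Request:
apply_moves:
  delta_pos:
    - [0,0,0]
    - [0,0,0]
    - [0,0,0]
    - [0,0,0]
    - [0,0,0]
    - [0,0,0]
    - [0,0,0]
    - [0,0,0]
    - [0,0,0]
    - [0,0,0]
  rot:
    - [0,0,-0.083]
    - [0,0,-0.166]
    - [0,0,-0.25]
    - [0,0,-0.333]
    - [0,0,-0.415]
    - [0,0,-0.5]
    - [0,0,-0.58]
    - [0,0,-0.66]
    - [0,0,-0.75]
    - [0,0,-0.83]
  hand: [1,1,1,1,1,1,1,1,1,1]

```text
time_s: 19.58
ee_pos: [573.8, 102.3, 270.1]
ee_rot: [-180.0, 0.3, 15.8]
force: [-0.5, -0.5, 0.9]
gripper_width: 91.5
gripper_force: 0.0
```

```bash
python3 v.py v3.png; python3 w.py w4.png tray_wide,tray_middle,comb_middle,cup,vial_x_centre,vial_y_centre,bubble_x_centre,bubble_y_centre
```

```text
19.6833 [573.9 102.4 270.4] [-180.     0.3   16.1] [ 9.  17.5 82.6 -0.  80.1 82.9]
[[0.0, -0.969, -0.247, 68.909], [1.0, 0.0, 0.0, 1.391], [-0.0, -0.247, 0.969, -169.979], [0.0, 0.0, 0.0, 1.0]] 305.13616414863804 -0.06681103620967237
[array([720., 545.]), array([ 929., -207.]), array([ 253., -599.]), array([-61., 531.])]
tray_wide 0.74 [117.6 155.1] [549.2 337.5   0. ]
tray_middle 0.75 [ 61.7 200.1] [458.6 414.4   0. ]
cup 0.82 [184.2 219. ] [480.8 223.8   0. ]
vial_x_centre 0.67 [464.  237.2] [ 576.4 -164.6   50. ]
vial_y_centre 0.78 [309.4 245.2] [508.5  40.   50. ]
bubble_x_centre 0.58 [468.9 236.5] [ 579.2 -171.1   50. ]
bubble_y_centre 0.73 [351.  192.7] [592.7   8.8  50. ]
bubble_y_centre 0.48 [311.3 243.9] [511.  38.  50.]
```

View pics/v3.png

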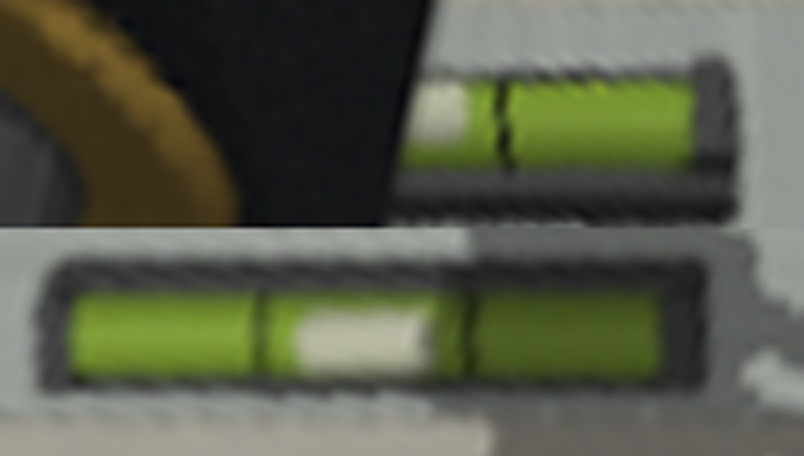

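The y bubble (293–432, between rings 260 and 469) is now centred, and the x bubble's right edge at 468 is unchanged. The table is level. Next I'll look at the left trays.

Request:
apply_moves:
  delta_pos:
    - [-0.2,0.3,0]
    - [-0.4,0.6,0]
    - [-0.64,0.95,0]
    - [-0.64,0.95,0]
  rot:
    - [0,0,0]
    - [0,0,0]
    - [0,0,0]
    - [0,0,0]
  hand: [1,1,1,1]

```text
time_s: 20.42
ee_pos: [494.9, 220.2, 273.0]
ee_rot: [-179.9, 0.0, 16.4]
force: [0.2, -0.4, 1.0]
gripper_width: 91.0
gripper_force: 0.0
```

Request:
apply_moves:
  delta_pos:
    - [-0.2,0.3,0]
    - [-0.4,0.6,0]
    - [-0.64,0.95,0]
    - [-0.64,0.95,0]
    - [-0.64,0.95,0]
  rot:
    - [0,0,0]
    - [0,0,0]
    - [0,0,0]
    - [0,0,0]
    - [0,0,0]
  hand: [1,1,1,1,1]

```text
time_s: 20.83
ee_pos: [419.6, 332.9, 272.9]
ee_rot: [-180.0, -0.0, 16.4]
force: [0.6, -0.3, 0.8]
gripper_width: 91.2
gripper_force: 0.0
```

```bash
cat > fit.py <<'E'
from h import *
from scipy.optimize import minimize
W=dict(narrow=40,middle=53,wide=66)
def boxes(q,z0):
    w=W[q.split('_')[1]]
    if q.startswith('tray'): return [(-45,45,-w/2,w/2,z0,z0+24)]
    b=(w+16)/2
    return [(-15,15,-b,-b+6,z0,z0+8),(-15,15,b-6,b,z0,z0+8),(-5,5,-b,b,z0+13,z0+27),(-5,5,-22,22,z0+20,z0+55.5)]
def sil(f,bx,p):
    m=np.zeros((420,560),np.uint8); c,s=np.cos(p[2]),np.sin(p[2])
    for a,b,d,e,z,h in bx:
        P=[proj(f,[p[0]+c*x-s*y,p[1]+s*x+c*y,k]) for x in(a,b) for y in(d,e) for k in(z,h)]
        cv2.fillConvexPoly(m,cv2.convexHull((np.array(P)*16).round().astype(np.int32)),1,cv2.LINE_8,4)
    return m
def fit(f,q,z0=0,yaw0=None,xy=None):
    ds=spotter.trace(f,q)
    if xy is not None:
        c=proj(f,[*xy,z0+15]); ds=[d for d in ds if np.hypot(*(np.array(d['box'][:2])-c))<60]
    if not ds: return None
    d=ds[0]; mk=d['mask'].astype(np.uint8)
    if xy is None: xy=at(f,d['box'][:2],z0+15)[:2]
    best=None
    iou=lambda p:-(lambda m:(m&mk).sum()/max(1,(m|mk).sum()))(sil(f,boxes(q,z0),[p[0]*100,p[1]*100,p[2]]))
    for y in ([yaw0] if yaw0 is not None else np.radians(range(-90,90,20))):
        r=minimize(iou,[xy[0]/100,xy[1]/100,y],method='Nelder-Mead',options=dict(initial_simplex=np.array([xy[0]/100,xy[1]/100,y])+np.array([[0,0,0],[.1,0,0],[0,.1,0],[0,0,.15]]),maxiter=90))
        if best is None or r.fun<best.fun: best=r
    p=best.x; return d['score'],-best.fun,np.array([p[0]*100,p[1]*100,(np.degrees(p[2])+90)%180-90]).round(1)
E
cat > t.py <<'E'
from fit import *
import sys
f=grab('wrist'); save(f,sys.argv[1],k=1.4); s=env.state(); print(s['time_s'],s['ee_pos'].round(1),s['ee_rot'].round(1))
for a in sys.argv[2:]:
    q,*z=a.split(':'); print(q,fit(f,q,float(z[0]) if z else 0))
E
python3 t.py w5.png tray_wide tray_middle comb_middle
```

```text
20.8833 [420.8 331.4 272.9] [180.   -0.   16.3]
tray_wide (0.59, np.float64(0.9086576648133439), array([545.8, 333.6,  11.2]))
tray_middle (0.6, np.float64(0.9667013527575442), array([459. , 420.3,  -4.3]))
comb_middle (0.96, np.float64(0.9407894736842105), array([366.1, 273.2, -27.1]))
```

View pics/w5.png

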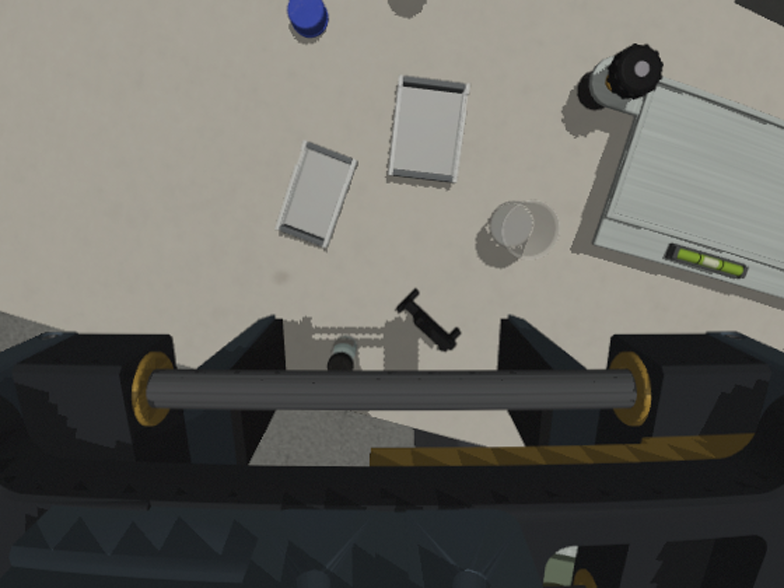

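The view shows the wide tray at (428,130), the middle tray at (316,195), the middle comb at (430,320), the beaker at (523,228) and the back wheel at (635,70). The fits overlap at 0.91 to 0.97. I'll grasp the wide tray.

Request:
apply_moves:
  delta_pos:
    - [0.3,0,-0.1]
    - [0.6,0,-0.3]
    - [0.9,0.01,-0.6]
    - [1,0.018,-0.9]
    - [1,0.018,-1]
    - [1,0.018,-1]
  rot:
    - [0,0,0]
    - [0,0,-0.059]
    - [0,0,-0.059]
    - [0,0,-0.059]
    - [0,0,-0.059]
    - [0,0,-0.059]
  hand: [1,1,1,1,1,1]

```text
time_s: 21.53
ee_pos: [540.7, 329.3, 146.9]
ee_rot: [179.8, 0.6, 10.9]
force: [-1.0, -0.2, 0.1]
gripper_width: 91.3
gripper_force: 0.0
```

Request:
apply_moves:
  delta_pos:
    - [0.042,0,-0.3]
    - [0.042,0,-0.6]
    - [0.042,0,-0.6]
    - [0.042,0,-0.6]
  rot:
    - [0,0,0]
    - [0,0,0]
    - [0,0,0]
    - [0,0,0]
  hand: [1,1,1,1]

```text
time_s: 21.87
ee_pos: [545.9, 331.8, 81.0]
ee_rot: [179.9, 0.1, 11.0]
force: [0.8, 0.0, -0.5]
gripper_width: 91.5
gripper_force: 0.0
```

Request:
apply_moves:
  delta_pos:
    - [0,0.015,-0.3]
    - [0,0.015,-0.55]
    - [0,0.015,-0.625]
    - [0,0.015,-0.625]
    - [0,0.015,-0.625]
    - [0,0.015,-0.625]
    - [0,0.015,-0.625]
    - [0,0.015,-0.625]
    - [0,0.015,-0.625]
    - [0,0.015,-0.625]
  rot:
    - [0,0,0]
    - [0,0,0]
    - [0,0,0]
    - [0,0,0]
    - [0,0,0]
    - [0,0,0]
    - [0,0,0]
    - [0,0,0]
    - [0,0,0]
    - [0,0,0]
  hand: [1,1,1,1,0.6,0.6,0.6,0.6,0.6,0.6]
  newtons: 15

```text
time_s: 22.7
ee_pos: [547.2, 335.1, 7.6]
ee_rot: [-180.0, -0.2, 11.1]
force: [-0.2, 0.3, 6.1]
gripper_width: 66.1
gripper_force: 14.9
```

Request:
apply_moves:
  delta_pos:
    - [0,0,0]
    - [0,0,0.05]
    - [0,0,0.2]
    - [0,0,0.2]
  rot:
    - [0,0,0]
    - [0,0,0]
    - [0,0,0]
    - [0,0,0]
  hand: [0.6,0.6,0.6,0.6]

```text
time_s: 23.03
ee_pos: [547.7, 335.6, 32.5]
ee_rot: [-179.9, -0.3, 11.1]
force: [0.7, 0.9, -0.8]
gripper_width: 66.0
gripper_force: 14.9
```

Request:
apply_moves:
  delta_pos:
    - [0,0,0.3]
    - [0,0,0.6]
    - [0,-0.2,0.9]
    - [0.06,-0.5,1]
    - [0.12,-0.8,1]
    - [0.12,-0.92,1]
  rot:
    - [0,0,0]
    - [0,0,0]
    - [0,0,0]
    - [0,0,0]
    - [0,0,0]
    - [0,0,0]
  hand: [0.6,0.6,0.6,0.6,0.6,0.6]

```text
time_s: 23.53
ee_pos: [561.8, 220.7, 150.9]
ee_rot: [179.9, -0.1, 11.0]
force: [0.4, -0.5, -1.1]
gripper_width: 65.8
gripper_force: 14.9
```

Request:
apply_moves:
  delta_pos:
    - [0.04,-0.3,0]
    - [0.08,-0.6,0]
    - [0.12,-0.92,0]
    - [0.12,-0.92,0]
  rot:
    - [0,0,0]
    - [0,0,-0.03]
    - [0,0,-0.06]
    - [0,0,-0.1]
  hand: [0.6,0.6,0.6,0.6]

```text
time_s: 23.87
ee_pos: [574.9, 107.8, 148.8]
ee_rot: [179.8, 0.1, 2.1]
force: [0.2, 0.5, -1.7]
gripper_width: 66.2
gripper_force: 14.9
```

Request:
apply_moves:
  delta_pos:
    - [0.04,-0.3,0]
    - [0.08,-0.6,0]
    - [0.12,-0.92,-0.2]
    - [0.12,-0.92,-0.4]
    - [0.12,-0.92,-0.4]
    - [0.12,-0.92,-0.4]
  rot:
    - [0,0,0]
    - [0,0,0]
    - [0,0,0]
    - [0,0,0]
    - [0,0,0]
    - [0,0,0]
  hand: [0.6,0.6,0.6,0.6,0.6,0.6]

```text
time_s: 24.37
ee_pos: [587.8, 3.6, 100.0]
ee_rot: [-179.9, 0.3, 2.4]
force: [1.3, 0.7, -1.3]
gripper_width: 66.0
gripper_force: 14.9
```

Request:
apply_moves:
  delta_pos:
    - [0.033,0,-0.15]
    - [0.033,0,-0.3]
    - [0.033,0,-0.36]
    - [0.033,0,-0.4]
    - [0.033,0,-0.42]
    - [0.033,0,-0.42]
  rot:
    - [0,0,0]
    - [0,0,0]
    - [0,0,0]
    - [0,0,0]
    - [0,0,0]
    - [0,0,0]
  hand: [0.6,0.6,0.6,0.6,0.6,0.6]

```text
time_s: 24.87
ee_pos: [593.7, 4.1, 51.9]
ee_rot: [180.0, -0.0, 2.5]
force: [0.4, -1.2, -2.0]
gripper_width: 66.3
gripper_force: 14.9
```

Request:
apply_moves:
  delta_pos:
    - [0,0,-0.01]
    - [0,0,-0.02]
    - [0,0,-0.02]
    - [0,0,-0.02]
  rot:
    - [0,0,0]
    - [0,0,0]
    - [0,0,0]
    - [0,0,0]
  hand: [0.6,0.6,0.6,0.6]

```text
time_s: 25.2
ee_pos: [593.5, 3.4, 49.3]
ee_rot: [180.0, -0.0, 2.5]
force: [0.0, -0.3, -2.3]
gripper_width: 66.3
gripper_force: 14.9
```

Request:
apply_moves:
  delta_pos:
    - [0,0,-0.008]
    - [0,0,-0.015]
    - [0,0,-0.015]
    - [0,0,-0.015]
  rot:
    - [0,0,0]
    - [0,0,0]
    - [0,0,0]
    - [0,0,0]
  hand: [0.6,0.6,0.6,0.6]

```text
time_s: 25.53
ee_pos: [593.5, 3.4, 47.6]
ee_rot: [180.0, -0.0, 2.5]
force: [-1.0, -0.4, 1.7]
gripper_width: 66.1
gripper_force: 14.9
```

Request:
apply_moves:
  delta_pos:
    - [0,0,-0.008]
    - [0,0,-0.015]
    - [0,0,-0.015]
    - [0,0,-0.015]
  rot:
    - [0,0,0]
    - [0,0,0]
    - [0,0,0]
    - [0,0,0]
  hand: [0.6,0.6,0.6,0.6]

```text
time_s: 25.87
ee_pos: [593.5, 3.4, 47.5]
ee_rot: [180.0, -0.1, 2.5]
force: [-3.3, -0.4, 11.7]
gripper_width: 66.0
gripper_force: 14.9
```

Request:
apply_moves:
  delta_pos:
    - [0,0,0]
    - [0,0,0]
    - [0,0,0]
    - [0,0,0.1]
    - [0,0,0.4]
    - [0,0,0.7]
    - [0,0,0.95]
    - [0,0,1]
    - [0,0,1]
  rot:
    - [0,0,0]
    - [0,0,0]
    - [0,0,0]
    - [0,0,0]
    - [0,0,0]
    - [0,0,0]
    - [0,0,0]
    - [0,0,0]
    - [0,0,0]
  hand: [1,1,1,1,1,1,1,1,1]

```text
time_s: 26.62
ee_pos: [594.9, 3.5, 167.7]
ee_rot: [180.0, -0.3, 2.5]
force: [-0.0, -0.1, -1.0]
gripper_width: 91.1
gripper_force: 0.0
```

Request:
apply_moves:
  delta_pos:
    - [-0.1,0.3,0.2]
    - [-0.3,0.6,0.4]
    - [-0.45,1,0.6]
    - [-0.45,1,0.6]
  rot:
    - [0,0,0]
    - [0,0,0]
    - [0,0,0]
    - [0,0,0]
  hand: [1,1,1,1]

```text
time_s: 26.95
ee_pos: [537.6, 125.7, 236.9]
ee_rot: [-179.9, 0.1, 2.5]
force: [1.2, -0.0, 0.1]
gripper_width: 91.1
gripper_force: 0.0
```

Request:
apply_moves:
  delta_pos:
    - [-0.15,0.3,0]
    - [-0.3,0.6,0]
    - [-0.45,1,0]
    - [-0.45,1,0]
  rot:
    - [0,0,0]
    - [0,0,0]
    - [0,0,0]
    - [0,0,0]
  hand: [1,1,1,1]

```text
time_s: 27.28
ee_pos: [482.1, 247.6, 235.1]
ee_rot: [-179.9, 0.3, 2.7]
force: [0.3, -0.1, -0.1]
gripper_width: 91.5
gripper_force: 0.0
```

Request:
apply_moves:
  delta_pos:
    - [-0.15,0.3,0]
    - [-0.3,0.6,0]
    - [-0.5,0.8,0]
    - [-0.5,0.8,0]
    - [-0.5,0.8,0]
  rot:
    - [0,0,-0.02]
    - [0,0,-0.04]
    - [0,0,-0.04]
    - [0,0,-0.04]
    - [0,0,-0.04]
  hand: [1,1,1,1,1]

```text
time_s: 27.7
ee_pos: [424.0, 339.7, 235.3]
ee_rot: [179.8, 0.2, -0.8]
force: [-0.7, -0.7, 0.7]
gripper_width: 91.2
gripper_force: 0.0
```

```bash
python3 t.py w6.png tray_middle tray_wide:40 comb_middle
```

```text
27.75 [424.9 339.  235.7] [ 1.798e+02  1.000e-01 -9.000e-01]
tray_middle (0.77, np.float64(0.9488414083659344), array([458.2, 420.1,  -4.5]))
tray_wide (0.6, np.float64(0.9811039283938339), array([593.1,   0.9,   2.1]))
comb_middle (0.6, np.float64(0.8510405257393209), array([366.4, 274. , -29.4]))
```

Request:
apply_moves:
  delta_pos:
    - [0.1,0.3,-0.2]
    - [0.2,0.6,-0.5]
    - [0.28,0.677,-0.8]
    - [0.28,0.677,-1]
    - [0.28,0.677,-1]
    - [0.28,0.677,-1]
  rot:
    - [0,0,0]
    - [0,0,-0.041]
    - [0,0,-0.041]
    - [0,0,-0.041]
    - [0,0,-0.041]
    - [0,0,-0.041]
  hand: [1,1,1,1,1,1]

```text
time_s: 28.4
ee_pos: [458.8, 419.0, 115.7]
ee_rot: [179.8, 0.2, -4.6]
force: [-0.9, 0.6, 0.5]
gripper_width: 91.1
gripper_force: 0.0
```

Request:
apply_moves:
  delta_pos:
    - [0,0,-0.3]
    - [0,0,-0.6]
    - [0,0,-0.6]
    - [0,0,-0.6]
  rot:
    - [0,0,0]
    - [0,0,0]
    - [0,0,0]
    - [0,0,0]
  hand: [1,1,1,1]

```text
time_s: 28.73
ee_pos: [459.4, 420.0, 46.7]
ee_rot: [180.0, -0.0, -4.5]
force: [0.3, 0.8, 0.6]
gripper_width: 91.4
gripper_force: 0.0
```

Request:
apply_moves:
  delta_pos:
    - [0,0,-0.2]
    - [0,0,-0.32]
    - [0,0,-0.32]
    - [0,0,-0.32]
    - [0,0,-0.32]
    - [0,0,-0.32]
    - [0,0,-0.32]
    - [0,0,-0.32]
    - [0,0,-0.32]
    - [0,0,-0.32]
  rot:
    - [0,0,0]
    - [0,0,0]
    - [0,0,0]
    - [0,0,0]
    - [0,0,0]
    - [0,0,0]
    - [0,0,0]
    - [0,0,0]
    - [0,0,0]
    - [0,0,0]
  hand: [1,1,0.5,0.5,0.5,0.5,0.5,0.5,0.5,0.5]

```text
time_s: 29.57
ee_pos: [459.4, 421.2, 8.0]
ee_rot: [-179.9, -0.1, -4.5]
force: [-0.8, -0.5, 4.8]
gripper_width: 52.8
gripper_force: 15.0
```

Request:
apply_moves:
  delta_pos:
    - [0,0,0]
    - [0,0,0]
    - [0,0,0.2]
    - [0,0,0.2]
    - [0,0,0.2]
  rot:
    - [0,0,0]
    - [0,0,0]
    - [0,0,0]
    - [0,0,0]
    - [0,0,0]
  hand: [0.5,0.5,0.5,0.5,0.5]

```text
time_s: 29.98
ee_pos: [459.5, 421.2, 31.6]
ee_rot: [-179.9, -0.1, -4.5]
force: [-0.7, -0.2, -0.7]
gripper_width: 52.9
gripper_force: 15.0
```

Request:
apply_moves:
  delta_pos:
    - [0,0,0.3]
    - [0,0,0.6]
    - [0,-0.2,0.9]
    - [0.15,-0.5,1]
    - [0.3,-0.8,1]
    - [0.357,-0.9,1]
  rot:
    - [0,0,0]
    - [0,0,0]
    - [0,0,0]
    - [0,0,0]
    - [0,0,0]
    - [0,0,0]
  hand: [0.5,0.5,0.5,0.5,0.5,0.5]

```text
time_s: 30.48
ee_pos: [503.3, 308.7, 151.2]
ee_rot: [179.9, -0.1, -4.6]
force: [-0.5, -0.8, -1.2]
gripper_width: 53.0
gripper_force: 15.0
```

Request:
apply_moves:
  delta_pos:
    - [0.12,-0.3,0]
    - [0.24,-0.6,0]
    - [0.357,-0.9,0]
    - [0.357,-0.9,0]
  rot:
    - [0,0,0]
    - [0,0,0.03]
    - [0,0,0.06]
    - [0,0,0.081]
  hand: [0.5,0.5,0.5,0.5]

```text
time_s: 30.82
ee_pos: [546.0, 198.6, 149.2]
ee_rot: [179.8, 0.1, 2.3]
force: [-0.2, 0.5, -1.1]
gripper_width: 52.9
gripper_force: 15.0
```

Request:
apply_moves:
  delta_pos:
    - [0.12,-0.3,0]
    - [0.24,-0.6,0]
    - [0.357,-0.9,-0.2]
    - [0.357,-0.9,-0.5]
    - [0.357,-0.9,-0.6]
    - [0.357,-0.9,-0.6]
  rot:
    - [0,0,0]
    - [0,0,0]
    - [0,0,0]
    - [0,0,0]
    - [0,0,0]
    - [0,0,0]
  hand: [0.5,0.5,0.5,0.5,0.5,0.5]

```text
time_s: 31.32
ee_pos: [583.8, 95.4, 73.4]
ee_rot: [179.9, 0.6, 2.4]
force: [-0.5, 0.2, -0.8]
gripper_width: 53.0
gripper_force: 15.0
```

Request:
apply_moves:
  delta_pos:
    - [0.01,0,-0.1]
    - [0.01,0,-0.17]
    - [0.01,0,-0.2]
    - [0.01,0,-0.215]
    - [0.01,0,-0.215]
    - [0.01,0,-0.215]
  rot:
    - [0,0,0]
    - [0,0,0]
    - [0,0,0]
    - [0,0,0]
    - [0,0,0]
    - [0,0,0]
  hand: [0.5,0.5,0.5,0.5,0.5,0.5]

```text
time_s: 31.82
ee_pos: [589.0, 97.1, 53.8]
ee_rot: [-180.0, -0.1, 2.5]
force: [-0.3, 0.5, -0.1]
gripper_width: 52.8
gripper_force: 15.0
```

Request:
apply_moves:
  delta_pos:
    - [0,0,0]
    - [0,0,-0.008]
    - [0,0,-0.008]
  rot:
    - [0,0,0]
    - [0,0,0]
    - [0,0,0]
  hand: [0.5,0.5,0.5]

```text
time_s: 32.07
ee_pos: [588.8, 96.7, 52.5]
ee_rot: [180.0, -0.0, 2.5]
force: [0.6, 0.2, -1.4]
gripper_width: 53.0
gripper_force: 15.0
```

Request:
apply_moves:
  delta_pos:
    - [0,0,-0.015]
    - [0,0,-0.025]
    - [0,0,-0.035]
    - [0,0,-0.04]
    - [0,0,-0.04]
  rot:
    - [0,0,0]
    - [0,0,0]
    - [0,0,0]
    - [0,0,0]
    - [0,0,0]
  hand: [0.5,0.5,0.5,0.5,0.5]

```text
time_s: 32.48
ee_pos: [588.6, 96.7, 48.0]
ee_rot: [180.0, -0.0, 2.5]
force: [-1.4, -0.8, 3.9]
gripper_width: 52.7
gripper_force: 15.0
```

Request:
apply_moves:
  delta_pos:
    - [0,0,0]
    - [0,0,0]
    - [0,0,0]
    - [0,0,0.1]
    - [0,0,0.4]
    - [0,0,0.7]
    - [0,0,1]
    - [0,0,1]
  rot:
    - [0,0,0]
    - [0,0,0]
    - [0,0,0]
    - [0,0,0]
    - [0,0,0]
    - [0,0,0]
    - [0,0,0]
    - [0,0,0]
  hand: [0.75,0.75,0.75,0.75,0.75,0.75,0.75,0.75]

```text
time_s: 33.15
ee_pos: [593.1, 97.4, 175.1]
ee_rot: [-179.9, -0.8, 2.5]
force: [1.1, 0.5, 1.3]
gripper_width: 68.4
gripper_force: 0.0
```

Request:
apply_moves:
  delta_pos:
    - [-0.1,-0.3,0.2]
    - [-0.2,-0.6,0.4]
    - [-0.35,-0.95,0.7]
    - [-0.35,-0.95,0.7]
  rot:
    - [0,0,0]
    - [0,0,0]
    - [0,0,0]
    - [0,0,0]
  hand: [1,1,1,1]

```text
time_s: 33.48
ee_pos: [546.3, -19.9, 253.9]
ee_rot: [179.9, -0.2, 2.4]
force: [0.5, -0.7, 1.0]
gripper_width: 90.1
gripper_force: 0.0
```

Request:
apply_moves:
  delta_pos:
    - [-0.1,-0.3,0]
    - [-0.2,-0.6,0]
    - [-0.4,-0.95,0]
    - [-0.4,-0.95,0]
  rot:
    - [0,0,0]
    - [0,0,0]
    - [0,0,0]
    - [0,0,0]
  hand: [1,1,1,1]

```text
time_s: 33.82
ee_pos: [495.9, -135.7, 251.3]
ee_rot: [179.8, 0.1, 2.2]
force: [0.8, 0.4, -0.8]
gripper_width: 91.2
gripper_force: 0.0
```

Request:
apply_moves:
  delta_pos:
    - [-0.1,-0.3,0]
    - [-0.2,-0.6,0]
    - [-0.3,-0.95,0]
    - [-0.4,-1,0]
    - [-0.4,-1,0]
    - [-0.4,-1,0]
  rot:
    - [0,0,0]
    - [0,0,0]
    - [0,0,0]
    - [0,0,0]
    - [0,0,0]
    - [0,0,0]
  hand: [1,1,1,1,1,1]

```text
time_s: 34.32
ee_pos: [450.6, -251.3, 251.2]
ee_rot: [-180.0, -0.0, 2.4]
force: [-0.7, 0.1, -0.1]
gripper_width: 91.4
gripper_force: 0.0
```

```bash
python3 t.py w7.png tray_narrow tray_wide:40 tray_middle:40 comb_narrow comb_wide
```

```text
34.3667 [ 451.1 -250.7  251.3] [-180.    -0.     2.5]
tray_narrow (0.32, np.float64(0.1211784736101858), array([640.2, -90.2, -75.2]))
tray_wide (0.71, np.float64(0.9636298805491175), array([591.8,   1.3,   1. ]))
tray_middle (0.83, np.float64(0.981977342945417), array([588.1,  95.9,   2.6]))
comb_narrow (0.56, np.float64(0.9364508393285371), array([ 395. , -291.8,   24.1]))
comb_wide None
```

View pics/w7.png

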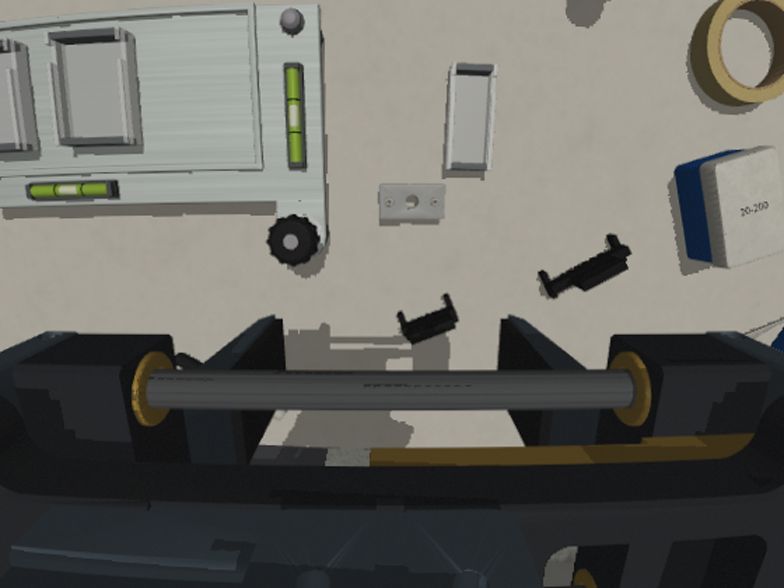

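The narrow tray is at (471,118), the block at (412,203), the wide comb at (588,265) and the narrow comb at (430,320). The detector missed the narrow tray, so I'll refit it with a position constraint.

Run:
```python
from fit import *
f=grab('wrist'); c=at(f,(336,86),12); print(c)
for q in('tray_narrow','tray_middle','tray_wide'):
    print(q,[(round(d['score'],2),np.round(d['box'])) for d in spotter.trace(f,q)[:4]])
print(fit(f,'tray_narrow',0,None,c[:2]))
# fallback: bright/edge seg via grabCut
g=np.full((420,560),cv2.GC_BGD,np.uint8); s=sil(f,[(-53,53,-28,28,0,24)],[*c[:2],np.radians(-4)]); g[s>0]=cv2.GC_PR_FGD
print([ (l['score'],l['position'],at(f,l['position'],0)) for l in spotter.landmark_of(f,'tray_narrow')[:2]])
save(f,'w8.png',(290,30,390,135),5)
```

```text
[ 583.25962409 -318.09850234   12.        ]
tray_narrow [(0.56, array([339.,  84.,  39.,  79.])), (0.27, array([118.,  90., 230., 180.]))]
tray_middle [(0.64, array([15., 70., 29., 82.]))]
tray_wide [(0.63, array([68., 63., 73., 86.]))]
(0.56, np.float64(0.9119246103660746), array([ 582.5, -318.2,    0.9]))
[(0.55, [337.3, 88.9], array([ 581.57684823, -322.13383731,    0.        ]))]
```

View pics/w8.png

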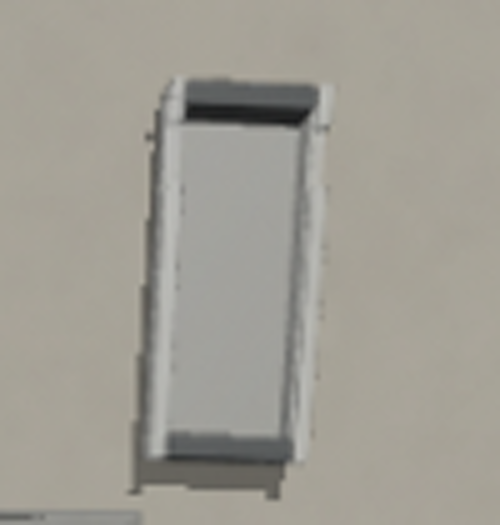

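The narrow tray was knocked from about (612,−339) to (582.5,−318), yaw 1°. It stands clear of the block, which is bottom-left of the crop, so I'll grasp it there.

Request:
apply_moves:
  delta_pos:
    - [0.3,-0.2,0]
    - [0.6,-0.4,-0.2]
    - [0.9,-0.5625,-0.5]
    - [1,-0.5625,-0.8]
    - [1,-0.5625,-1]
    - [1,-0.5625,-1]
  rot:
    - [0,0,0]
    - [0,0,-0.019]
    - [0,0,-0.019]
    - [0,0,-0.019]
    - [0,0,-0.019]
    - [0,0,-0.019]
  hand: [1,1,1,1,1,1]

```text
time_s: 35.42
ee_pos: [567.8, -316.9, 122.6]
ee_rot: [-179.6, 0.7, 0.9]
force: [-1.9, 0.2, -1.2]
gripper_width: 91.4
gripper_force: 0.0
```

Request:
apply_moves:
  delta_pos:
    - [0.095,0,-0.3]
    - [0.095,0,-0.6]
    - [0.095,0,-0.6]
    - [0.095,0,-0.6]
    - [0.095,0,-0.6]
  rot:
    - [0,0,0]
    - [0,0,0]
    - [0,0,0]
    - [0,0,0]
    - [0,0,0]
  hand: [1,1,1,1,1]

```text
time_s: 35.83
ee_pos: [583.1, -319.6, 62.6]
ee_rot: [179.9, -0.2, 0.8]
force: [-0.0, -0.3, 1.2]
gripper_width: 91.4
gripper_force: 0.0
```

Request:
apply_moves:
  delta_pos:
    - [0,0.01,-0.2]
    - [0,0.01,-0.4]
    - [0,0.01,-0.455]
    - [0,0.01,-0.455]
    - [0,0.01,-0.455]
    - [0,0.01,-0.455]
    - [0,0.01,-0.455]
    - [0,0.01,-0.455]
    - [0,0.01,-0.455]
    - [0,0.01,-0.455]
  rot:
    - [0,0,0]
    - [0,0,0]
    - [0,0,0]
    - [0,0,0]
    - [0,0,0]
    - [0,0,0]
    - [0,0,0]
    - [0,0,0]
    - [0,0,0]
    - [0,0,0]
  hand: [1,1,0.35,0.35,0.35,0.35,0.35,0.35,0.35,0.35]

```text
time_s: 36.67
ee_pos: [582.2, -317.6, 5.3]
ee_rot: [180.0, -0.0, 0.8]
force: [-0.3, 1.8, 1.8]
gripper_width: 40.9
gripper_force: 0.9
```

Request:
apply_moves:
  delta_pos:
    - [0,0,0]
    - [0,0,0]
    - [0,0,0]
    - [0,0,0.2]
    - [0,0,0.2]
    - [0,0,0.2]
  rot:
    - [0,0,0]
    - [0,0,0]
    - [0,0,0]
    - [0,0,0]
    - [0,0,0]
    - [0,0,0]
  hand: [0.35,0.35,0.35,0.35,0.35,0.35]

```text
time_s: 37.17
ee_pos: [582.8, -318.1, 29.4]
ee_rot: [179.9, -0.1, 0.8]
force: [-0.2, 0.0, -0.8]
gripper_width: 39.9
gripper_force: 15.0
```

Request:
apply_moves:
  delta_pos:
    - [0,0,0.3]
    - [0,0,0.6]
    - [0,0.2,0.9]
    - [0,0.5,1]
    - [0.03,0.8,1]
    - [0.054,0.977,1]
  rot:
    - [0,0,0]
    - [0,0,0]
    - [0,0,0]
    - [0,0,0]
    - [0,0,0]
    - [0,0,0]
  hand: [0.35,0.35,0.35,0.35,0.35,0.35]

```text
time_s: 37.67
ee_pos: [588.4, -197.5, 149.1]
ee_rot: [-179.9, -0.0, 0.9]
force: [-0.2, 0.7, -2.0]
gripper_width: 40.3
gripper_force: 15.0
```

Request:
apply_moves:
  delta_pos:
    - [0.02,0.3,0]
    - [0.04,0.6,0]
    - [0.054,0.977,-0.2]
    - [0.054,0.977,-0.5]
    - [0.054,0.977,-0.7]
    - [0.054,0.977,-0.7]
    - [0.054,0.977,-0.7]
  rot:
    - [0,0,0.01]
    - [0,0,0.02]
    - [0,0,0.02]
    - [0,0,0.02]
    - [0,0,0.02]
    - [0,0,0.02]
    - [0,0,0.02]
  hand: [0.35,0.35,0.35,0.35,0.35,0.35,0.35]

```text
time_s: 38.25
ee_pos: [593.8, -82.9, 62.9]
ee_rot: [-180.0, 0.2, 2.6]
force: [0.0, -0.2, -0.0]
gripper_width: 40.2
gripper_force: 15.0
```

Request:
apply_moves:
  delta_pos:
    - [0,0,-0.06]
    - [0,0,-0.12]
    - [0,0,-0.14]
    - [0,0,-0.15]
    - [0,0,-0.155]
    - [0,0,-0.16]
    - [0,0,-0.165]
    - [0,0,-0.165]
    - [0,0,-0.165]
  rot:
    - [0,0,0]
    - [0,0,0]
    - [0,0,0]
    - [0,0,0]
    - [0,0,0]
    - [0,0,0]
    - [0,0,0]
    - [0,0,0]
    - [0,0,0]
  hand: [0.35,0.35,0.35,0.35,0.35,0.35,0.35,0.35,0.35]

```text
time_s: 39.0
ee_pos: [595.1, -83.2, 45.2]
ee_rot: [180.0, -0.0, 2.6]
force: [-0.2, -0.1, -1.5]
gripper_width: 39.8
gripper_force: 15.0
```

Request:
apply_moves:
  delta_pos:
    - [0,0,-0.008]
    - [0,0,-0.016]
    - [0,0,-0.016]
  rot:
    - [0,0,0]
    - [0,0,0]
    - [0,0,0]
  hand: [0.35,0.35,0.35]

```text
time_s: 39.25
ee_pos: [595.2, -83.1, 45.1]
ee_rot: [180.0, -0.1, 2.6]
force: [-3.9, 0.1, 10.1]
gripper_width: 40.2
gripper_force: 15.0
```

Request:
apply_moves:
  delta_pos:
    - [0,0,0]
    - [0,0,0]
    - [0,0,0]
    - [0,0,0.1]
    - [0,0,0.4]
    - [0,0,0.7]
    - [0,0,1]
    - [0,0,1]
  rot:
    - [0,0,0]
    - [0,0,0]
    - [0,0,0]
    - [0,0,0]
    - [0,0,0]
    - [0,0,0]
    - [0,0,0]
    - [0,0,0]
  hand: [0.6,0.6,0.6,0.6,0.6,0.6,0.6,0.6]

```text
time_s: 39.92
ee_pos: [599.5, -83.8, 170.7]
ee_rot: [179.8, -0.8, 2.6]
force: [0.6, -0.2, 1.4]
gripper_width: 54.8
gripper_force: 0.0
```

Request:
apply_moves:
  delta_pos:
    - [-0.2,0.2,0.2]
    - [-0.4,0.4,0.3]
    - [-0.6,0.7,0.4]
    - [-0.8,0.7,0.4]
    - [-0.8,0.7,0.4]
    - [-0.8,0.7,0.4]
  rot:
    - [0,0,0]
    - [0,0,0]
    - [0,0,0]
    - [0,0,0]
    - [0,0,0]
    - [0,0,0]
  hand: [1,1,1,1,1,1]

```text
time_s: 40.42
ee_pos: [498.3, 1.3, 211.3]
ee_rot: [180.0, -0.0, 2.6]
force: [1.2, -0.7, -0.1]
gripper_width: 90.5
gripper_force: 0.0
```

Run:
```python
from fit import *
f=grab('wrist'); s=env.state(); print(s['time_s'],s['ee_pos'].round(1),s['ee_rot'].round(1))
for q,xy in(('tray_narrow',(595,-83)),('tray_wide',(592,3)),('tray_middle',(588,96))): print(q,fit(f,q,40,np.radians(2.5),xy))
c=[proj(f,p) for p in((650,150,60),(650,-160,60),(500,150,60),(500,-180,60))]; c=np.array(c); a=np.clip(c.min(0)-5,0,None).astype(int); b=np.clip(c.max(0)+5,0,[560,420]).astype(int)
print(a,b); save(f,'w9.png',(a[0],a[1],b[0],b[1]),min(800/(b[0]-a[0]),600/(b[1]-a[1])))
```

```text
40.4667 [499.2   0.9 211.2] [ 1.8e+02 -1.0e-01  2.6e+00]
tray_narrow (0.72, np.float64(0.9497392128971076), array([596.4, -83.9,   2.1]))
tray_wide (0.74, np.float64(0.9732001268633048), array([592.3,   1.9,   2.6]))
tray_middle (0.74, np.float64(0.9632736763609246), array([588. ,  94.5,   1.5]))
[129  38] [450 210]
```

View pics/w9.png

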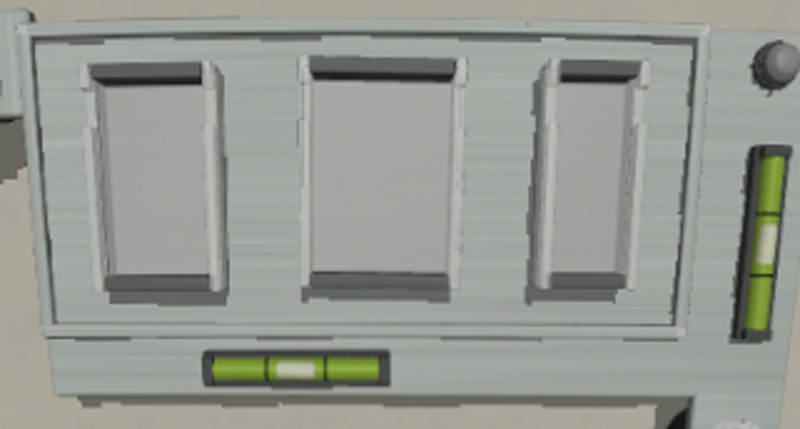

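The picture shows all trays flat inside the rim at (155,175), (380,172) and (592,170), with every notch at the back end (steps at rows 80–125). Both bubbles are centred. Now the combs, starting with the narrow one: I'll pre-rotate and look closely.

Request:
apply_moves:
  delta_pos:
    - [-0.1,-0.2,0]
    - [-0.15,-0.5,0]
    - [-0.22,-0.8,0]
    - [-0.22,-0.97,0]
    - [-0.22,-0.97,0]
    - [-0.22,-0.97,0]
    - [-0.22,-0.97,0]
    - [-0.22,-0.97,0]
  rot:
    - [0,0,0.083]
    - [0,0,0.166]
    - [0,0,0.25]
    - [0,0,0.333]
    - [0,0,0.415]
    - [0,0,0.5]
    - [0,0,0.58]
    - [0,0,0.65]
  hand: [1,1,1,1,1,1,1,1]

```text
time_s: 41.28
ee_pos: [473.2, -116.5, 210.5]
ee_rot: [-180.0, 0.0, 58.6]
force: [-1.1, 0.5, 0.0]
gripper_width: 91.1
gripper_force: 0.0
```

Request:
apply_moves:
  delta_pos:
    - [-0.1,-0.2,0]
    - [-0.15,-0.5,0]
    - [-0.22,-0.8,0]
    - [-0.22,-0.97,0]
    - [-0.22,-0.97,0]
    - [-0.22,-0.97,0]
    - [-0.22,-0.97,0]
    - [-0.22,-0.97,0]
  rot:
    - [0,0,0.083]
    - [0,0,0.166]
    - [0,0,0.25]
    - [0,0,0.333]
    - [0,0,0.415]
    - [0,0,0.5]
    - [0,0,0.58]
    - [0,0,0.648]
  hand: [1,1,1,1,1,1,1,1]

```text
time_s: 41.95
ee_pos: [446.5, -233.1, 210.4]
ee_rot: [-180.0, -0.0, 114.3]
force: [-0.5, -0.5, -0.3]
gripper_width: 91.3
gripper_force: 0.0
```

Request:
apply_moves:
  delta_pos:
    - [-0.1,-0.2,-0.1]
    - [-0.15,-0.5,-0.2]
    - [-0.22,-0.8,-0.34]
    - [-0.22,-0.97,-0.34]
    - [-0.22,-0.97,-0.34]
    - [-0.22,-0.97,-0.34]
  rot:
    - [0,0,0]
    - [0,0,0]
    - [0,0,0]
    - [0,0,0]
    - [0,0,0]
    - [0,0,0]
  hand: [1,1,1,1,1,1]

```text
time_s: 42.45
ee_pos: [419.7, -349.6, 169.3]
ee_rot: [-180.0, -0.1, 113.9]
force: [0.8, 0.8, 0.7]
gripper_width: 91.3
gripper_force: 0.0
```

```bash
python3 t.py w10.png comb_narrow comb_wide
python3 - <<'E'
from fit import *
f=grab('wrist'); print([fit(f,'comb_narrow',0,np.radians(a)) for a in(20,28)])
E
```

```text
42.5 [ 419.9 -348.6  169.8] [ 1.80e+02 -1.00e-01  1.14e+02]
comb_narrow (0.76, np.float64(0.9209694415173867), array([ 394.5, -291.5,   24.5]))
comb_wide (0.88, np.float64(0.6316239316239316), array([ 453.6, -443.2,   31. ]))
[(0.91, np.float64(0.8677595628415301), array([ 394. , -291.3,   24.3])), (0.91, np.float64(0.8580645161290322), array([ 394.5, -291.5,   24.7]))]
```

View pics/w10.png

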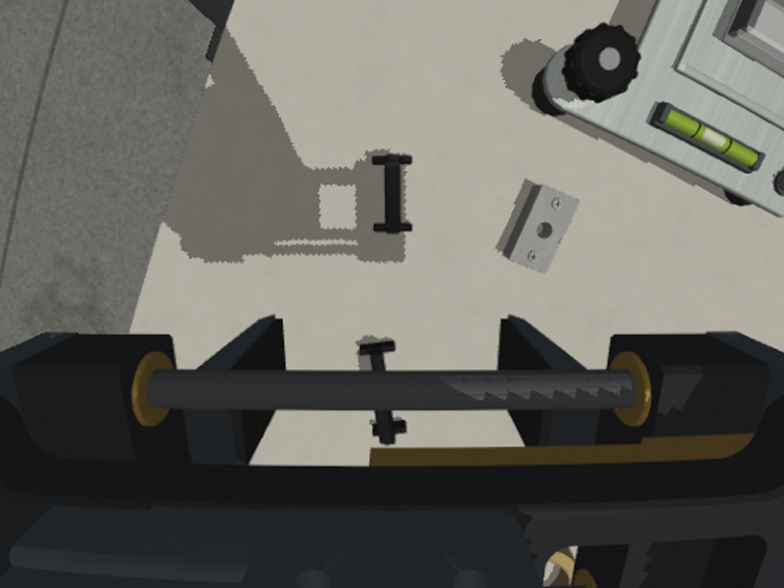

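The narrow comb is at (392,193) in the picture, fitted at (394.4, −291.4) with yaw 24.5, the same as in the earlier views. I'll grasp it.

Request:
apply_moves:
  delta_pos:
    - [-0.1,0.25,-0.2]
    - [-0.212,0.477,-0.5]
    - [-0.212,0.477,-0.79]
    - [-0.212,0.477,-0.79]
    - [-0.212,0.477,-0.79]
  rot:
    - [0,0,0.005]
    - [0,0,0.005]
    - [0,0,0.005]
    - [0,0,0.005]
    - [0,0,0.005]
  hand: [0.8,0.6,0.6,0.6,0.6]

```text
time_s: 43.17
ee_pos: [394.1, -290.2, 75.2]
ee_rot: [-179.9, -0.1, 114.6]
force: [0.2, -0.3, 0.7]
gripper_width: 61.1
gripper_force: 0.0
```

Request:
apply_moves:
  delta_pos:
    - [0,0,-0.2]
    - [0,0,-0.375]
    - [0,0,-0.375]
    - [0,0,-0.375]
  rot:
    - [0,0,0]
    - [0,0,0]
    - [0,0,0]
    - [0,0,0]
  hand: [0.6,0.6,0.6,0.6]

```text
time_s: 43.5
ee_pos: [395.8, -292.3, 31.9]
ee_rot: [179.9, 0.1, 114.5]
force: [0.6, -0.7, 0.3]
gripper_width: 54.6
gripper_force: 0.0
```

Request:
apply_moves:
  delta_pos:
    - [-0.01,0.005,0]
    - [-0.01,0.005,0]
    - [-0.01,0.005,0]
    - [-0.01,0.005,0]
    - [-0.01,0.005,0]
    - [-0.01,0.005,0]
    - [-0.01,0.005,0]
    - [-0.01,0.005,0]
    - [-0.01,0.005,0]
    - [-0.01,0.005,0]
  rot:
    - [0,0,0]
    - [0,0,0]
    - [0,0,0]
    - [0,0,0]
    - [0,0,0]
    - [0,0,0]
    - [0,0,0]
    - [0,0,0]
    - [0,0,0]
    - [0,0,0]
  hand: [0.05,0.05,0.05,0.05,0.05,0.05,0.05,0.05,0.05,0.05]
  newtons: 15

```text
time_s: 44.33
ee_pos: [393.1, -290.4, 30.4]
ee_rot: [-180.0, -0.0, 114.5]
force: [0.2, 0.3, 0.4]
gripper_width: 10.0
gripper_force: 15.0
```

Request:
apply_moves:
  delta_pos:
    - [0,0,0]
    - [0,0,0.3]
    - [0,0,0.6]
    - [0,0,0.9]
    - [0,0,0.9]
    - [0,0,0.9]
  rot:
    - [0,0,0]
    - [0,0,0]
    - [0,0,0]
    - [0,0,0]
    - [0,0,0]
    - [0,0,0]
  hand: [0.05,0.05,0.05,0.05,0.05,0.05]

```text
time_s: 44.83
ee_pos: [394.3, -291.3, 140.4]
ee_rot: [179.9, 0.3, 114.5]
force: [-0.3, -0.4, -0.8]
gripper_width: 10.3
gripper_force: 15.0
```

Request:
apply_moves:
  delta_pos:
    - [0.2,0.2,0.1]
    - [0.5,0.45,0.1]
    - [0.75,0.7,0.1]
    - [0.96,0.87,0.1]
    - [0.96,0.87,0.1]
  rot:
    - [0,0,-0.05]
    - [0,0,-0.1]
    - [0,0,-0.18]
    - [0,0,-0.256]
    - [0,0,-0.256]
  hand: [0.05,0.05,0.05,0.05,0.05]

```text
time_s: 45.25
ee_pos: [512.1, -182.0, 148.7]
ee_rot: [179.9, -0.2, 92.5]
force: [0.1, 0.1, 0.4]
gripper_width: 9.7
gripper_force: 15.0
```

Request:
apply_moves:
  delta_pos:
    - [0.2,0.2,0]
    - [0.5,0.45,0]
    - [0.75,0.7,0]
    - [0.96,0.87,-0.1]
    - [0.96,0.87,-0.2]
    - [0.96,0.87,-0.2]
    - [0.96,0.87,-0.2]
  rot:
    - [0,0,0]
    - [0,0,0]
    - [0,0,0]
    - [0,0,0]
    - [0,0,0]
    - [0,0,0]
    - [0,0,0]
  hand: [0.05,0.05,0.05,0.05,0.05,0.05,0.05]

```text
time_s: 45.83
ee_pos: [621.7, -81.6, 124.0]
ee_rot: [-179.7, -0.0, 92.6]
force: [-0.2, -0.4, 0.2]
gripper_width: 9.7
gripper_force: 15.0
```

```bash
cat > hand.py <<'E'
from fit import *
import sys
f=grab('wrist'); s=env.state(); p=s['ee_pos']; print(p.round(1),s['ee_rot'].round(1))
q=sys.argv[1]; dz=float(sys.argv[2])
for d in spotter.trace(f,q)[:2]: print(d['score'],np.round(d['box']))
print(fit(f,q,p[2]-dz,np.radians(s['ee_rot'][2]-90),p[:2]))
c=proj(f,[p[0],p[1],p[2]-20]); print('tcp px',c)
save(f,sys.argv[3],(150,150,410,345),3)
E
python3 hand.py comb_narrow 30.4 h1.png
```

```text
[622.1 -82.2 125.3] [-179.8   -0.    92.5]
0.56 [282. 251.  53. 111.]
(0.56, np.float64(0.6319702602230484), array([622.2, -83. ,   3.1]))
tcp px [279.96938356 241.01913448]
```

View pics/h1.png

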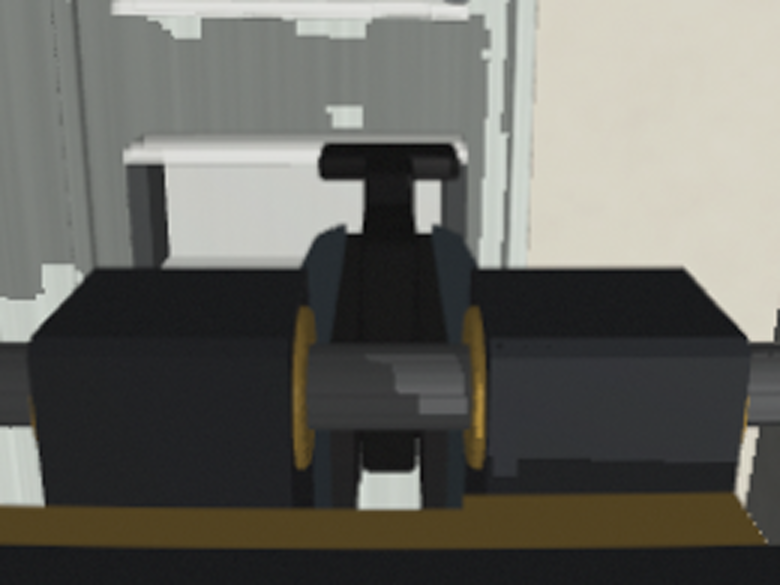

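The picture shows the comb's leading end at (388,160), over the narrow tray's near wall at (295,150). The in-hand fit gives (622.2, −83), against a notch at (624.2, −82.4). I'll correct for that and lower.

Request:
apply_moves:
  delta_pos:
    - [0.017,0.004,-0.15]
    - [0.017,0.004,-0.3]
    - [0.017,0.004,-0.33]
    - [0.017,0.004,-0.34]
    - [0.017,0.004,-0.34]
    - [0.017,0.004,-0.34]
  rot:
    - [0,0,0]
    - [0,0,0]
    - [0,0,0]
    - [0,0,0]
    - [0,0,0]
    - [0,0,0]
  hand: [0.05,0.05,0.05,0.05,0.05,0.05]

```text
time_s: 46.48
ee_pos: [626.2, -81.6, 87.0]
ee_rot: [179.9, 0.0, 92.5]
force: [0.5, -1.1, -0.5]
gripper_width: 9.9
gripper_force: 15.0
```

Request:
apply_moves:
  delta_pos:
    - [0,0,-0.02]
    - [0,0,-0.04]
    - [0,0,-0.05]
    - [0,0,-0.05]
  rot:
    - [0,0,0]
    - [0,0,0]
    - [0,0,0]
    - [0,0,0]
  hand: [0.05,0.05,0.05,0.05]

```text
time_s: 46.82
ee_pos: [625.4, -81.1, 79.5]
ee_rot: [-180.0, -0.0, 92.5]
force: [-0.1, -0.0, -0.8]
gripper_width: 9.7
gripper_force: 15.0
```

Request:
apply_moves:
  delta_pos:
    - [0,0,-0.015]
    - [0,0,-0.03]
    - [0,0,-0.04]
    - [0,0,-0.045]
    - [0,0,-0.05]
    - [0,0,-0.05]
  rot:
    - [0,0,0]
    - [0,0,0]
    - [0,0,0]
    - [0,0,0]
    - [0,0,0]
    - [0,0,0]
  hand: [0.05,0.05,0.05,0.05,0.05,0.05]

```text
time_s: 47.32
ee_pos: [625.5, -81.2, 73.5]
ee_rot: [-180.0, -0.0, 92.5]
force: [-0.1, -0.7, -0.5]
gripper_width: 9.9
gripper_force: 15.0
```

Request:
apply_moves:
  delta_pos:
    - [0,0,0]
    - [0,0,0]
    - [0,0,0]
    - [0,0,0]
    - [0,0,0.1]
    - [0,0,0.4]
    - [0,0,0.7]
    - [0,0,0.9]
    - [0,0,0.9]
  rot:
    - [0,0,0]
    - [0,0,0]
    - [0,0,0]
    - [0,0,0]
    - [0,0,0]
    - [0,0,0]
    - [0,0,0]
    - [0,0,0]
    - [0,0,0]
  hand: [0.45,0.45,0.45,0.45,0.45,0.45,0.45,0.45,0.45]

```text
time_s: 48.07
ee_pos: [628.9, -81.7, 188.3]
ee_rot: [179.3, 0.1, 92.5]
force: [0.5, 0.2, 1.4]
gripper_width: 41.0
gripper_force: 0.0
```

Request:
apply_moves:
  delta_pos:
    - [-0.1,-0.3,0]
    - [-0.2,-0.6,0]
    - [-0.3,-0.86,0]
    - [-0.3,-0.86,0]
  rot:
    - [0,0,0.08]
    - [0,0,0.16]
    - [0,0,0.24]
    - [0,0,0.32]
  hand: [1,1,1,1]

```text
time_s: 48.4
ee_pos: [587.2, -189.4, 181.1]
ee_rot: [-179.8, 0.1, 120.1]
force: [0.5, 0.5, 0.7]
gripper_width: 64.7
gripper_force: 0.0
```

Run:
```python
from fit import *
for n in('wrist','side'):
    f=grab(n)
    for d in spotter.trace(f,'comb_narrow')[:2]: print(n,d['score'],np.round(d['box']))
    print([fit(f,'comb_narrow',z,np.radians(2.5),(624,-82)) for z in(43,51)])
```

```text
wrist 0.77 [376. 127.  66.  66.]
[(0.77, np.float64(0.889186295503212), array([625.3, -82.8,   2. ])), (0.77, np.float64(0.849846782431052), array([623.2, -83.6,   3.2]))]
side 0.57 [345. 229.  13.  30.]
[(0.57, np.float64(0.7873754152823921), array([627.7, -77.5,  -5.2])), (0.57, np.float64(0.7702265372168284), array([623. , -87.8,  -5.1]))]
```

Request:
apply_moves:
  delta_pos:
    - [-0.1,-0.3,0]
    - [-0.2,-0.6,0]
    - [-0.3,-0.86,0]
    - [-0.3,-0.86,0]
  rot:
    - [0,0,0]
    - [0,0,0]
    - [0,0,0]
    - [0,0,0]
  hand: [1,1,1,1]

```text
time_s: 49.13
ee_pos: [552.0, -292.1, 181.6]
ee_rot: [-179.9, 0.1, 119.8]
force: [1.0, 0.5, -0.1]
gripper_width: 91.5
gripper_force: 0.0
```

Request:
apply_moves:
  delta_pos:
    - [-0.1,-0.3,0]
    - [-0.2,-0.6,0]
    - [-0.3,-0.86,0]
    - [-0.3,-0.86,0]
  rot:
    - [0,0,0]
    - [0,0,0]
    - [0,0,0]
    - [0,0,0]
  hand: [1,1,1,1]

```text
time_s: 49.47
ee_pos: [516.0, -395.5, 181.4]
ee_rot: [-179.9, 0.1, 119.8]
force: [-0.1, 0.4, 0.9]
gripper_width: 91.5
gripper_force: 0.0
```

Request:
apply_moves:
  delta_pos:
    - [-0.1,-0.3,0]
    - [-0.2,-0.6,0]
    - [-0.3,-0.86,0]
    - [-0.3,-0.86,0]
    - [-0.3,-0.86,0]
    - [-0.3,-0.86,0]
  rot:
    - [0,0,0]
    - [0,0,0]
    - [0,0,0]
    - [0,0,0]
    - [0,0,0]
    - [0,0,0]
  hand: [1,1,1,1,1,1]

```text
time_s: 49.97
ee_pos: [482.3, -492.8, 181.4]
ee_rot: [180.0, -0.1, 120.0]
force: [-1.0, 0.5, -1.2]
gripper_width: 91.3
gripper_force: 0.0
```

```bash
python3 t.py w11.png comb_wide; python3 t.py w12.png comb_wide
```

```text
50.0167 [ 482.5 -492.4  181.6] [180.   -0.  120.1]
comb_wide (0.93, np.float64(0.8621291448516579), array([ 453.1, -442.7,   31.8]))
50.1167 [ 482.5 -492.4  181.9] [180.   -0.  120.1]
comb_wide (0.72, np.float64(0.9406196213425129), array([ 453.2, -442.6,   31.5]))
```

Request:
apply_moves:
  delta_pos:
    - [-0.1,0.25,-0.2]
    - [-0.244,0.415,-0.5]
    - [-0.244,0.415,-0.8]
    - [-0.244,0.415,-0.9]
    - [-0.244,0.415,-0.9]
    - [-0.244,0.415,-0.9]
  rot:
    - [0,0,0.017]
    - [0,0,0.017]
    - [0,0,0.017]
    - [0,0,0.017]
    - [0,0,0.017]
    - [0,0,0.017]
  hand: [0.8,0.6,0.6,0.6,0.6,0.6]

```text
time_s: 50.67
ee_pos: [452.8, -443.7, 73.8]
ee_rot: [180.0, -0.0, 121.5]
force: [0.1, 0.3, -0.5]
gripper_width: 55.7
gripper_force: 0.0
```

Request:
apply_moves:
  delta_pos:
    - [0,0,-0.2]
    - [0,0,-0.363]
    - [0,0,-0.363]
    - [0,0,-0.363]
    - [0,0,-0.363]
  rot:
    - [0,0,0]
    - [0,0,0]
    - [0,0,0]
    - [0,0,0]
    - [0,0,0]
  hand: [0.6,0.6,0.6,0.6,0.6]

```text
time_s: 51.08
ee_pos: [453.7, -445.4, 32.3]
ee_rot: [179.9, 0.2, 121.5]
force: [-0.7, -0.2, -0.3]
gripper_width: 54.7
gripper_force: 0.0
```

Request:
apply_moves:
  delta_pos:
    - [0,0.015,-0.01]
    - [0,0.015,-0.01]
    - [0,0.015,-0.01]
    - [0,0.015,-0.01]
    - [0,0.015,-0.01]
    - [0,0.015,-0.01]
    - [0,0.015,-0.01]
    - [0,0.015,-0.01]
    - [0,0.015,-0.01]
    - [0,0.015,-0.01]
  rot:
    - [0,0,0]
    - [0,0,0]
    - [0,0,0]
    - [0,0,0]
    - [0,0,0]
    - [0,0,0]
    - [0,0,0]
    - [0,0,0]
    - [0,0,0]
    - [0,0,0]
  hand: [0.05,0.05,0.05,0.05,0.05,0.05,0.05,0.05,0.05,0.05]

```text
time_s: 51.92
ee_pos: [452.3, -442.4, 28.8]
ee_rot: [180.0, -0.0, 121.5]
force: [0.1, 0.3, -0.6]
gripper_width: 10.0
gripper_force: 15.0
```

Request:
apply_moves:
  delta_pos:
    - [0,0,0]
    - [0,0,0.3]
    - [0,0,0.6]
    - [0,0,0.9]
    - [0,0,1]
    - [0,0,1]
  rot:
    - [0,0,0]
    - [0,0,0]
    - [0,0,0]
    - [0,0,0]
    - [0,0,0]
    - [0,0,0]
  hand: [0.05,0.05,0.05,0.05,0.05,0.05]

```text
time_s: 52.42
ee_pos: [454.1, -444.2, 153.5]
ee_rot: [179.9, 0.5, 121.5]
force: [0.1, -0.2, 0.2]
gripper_width: 9.8
gripper_force: 15.0
```

Request:
apply_moves:
  delta_pos:
    - [0.1,0.3,0]
    - [0.2,0.6,0]
    - [0.348,0.931,0]
    - [0.348,0.931,0]
  rot:
    - [0,0,-0.08]
    - [0,0,-0.16]
    - [0,0,-0.25]
    - [0,0,-0.337]
  hand: [0.05,0.05,0.05,0.05]

```text
time_s: 52.75
ee_pos: [494.7, -324.6, 147.0]
ee_rot: [-179.9, -0.3, 93.6]
force: [-1.0, 0.8, -1.0]
gripper_width: 9.7
gripper_force: 15.0
```

Request:
apply_moves:
  delta_pos:
    - [0.1,0.3,0]
    - [0.2,0.6,0]
    - [0.348,0.931,0]
    - [0.348,0.931,0]
  rot:
    - [0,0,0]
    - [0,0,0]
    - [0,0,0]
    - [0,0,0]
  hand: [0.05,0.05,0.05,0.05]

```text
time_s: 53.08
ee_pos: [536.9, -212.7, 147.1]
ee_rot: [-179.9, -0.3, 94.0]
force: [0.2, -0.4, -0.7]
gripper_width: 9.8
gripper_force: 15.0
```

Request:
apply_moves:
  delta_pos:
    - [0.1,0.3,0]
    - [0.2,0.6,0]
    - [0.348,0.931,0]
    - [0.348,0.931,0]
  rot:
    - [0,0,0]
    - [0,0,0]
    - [0,0,0]
    - [0,0,0]
  hand: [0.05,0.05,0.05,0.05]

```text
time_s: 53.42
ee_pos: [579.0, -101.5, 147.2]
ee_rot: [-180.0, -0.2, 94.0]
force: [-0.3, -0.3, 0.2]
gripper_width: 10.0
gripper_force: 15.0
```

Request:
apply_moves:
  delta_pos:
    - [0.1,0.3,0]
    - [0.2,0.6,0]
    - [0.348,0.931,0]
    - [0.348,0.931,-0.1]
    - [0.348,0.931,-0.2]
    - [0.348,0.931,-0.2]
    - [0.348,0.931,-0.2]
  rot:
    - [0,0,0]
    - [0,0,0]
    - [0,0,0]
    - [0,0,0]
    - [0,0,0]
    - [0,0,0]
    - [0,0,0]
  hand: [0.05,0.05,0.05,0.05,0.05,0.05,0.05]

```text
time_s: 54.0
ee_pos: [618.2, 4.0, 123.1]
ee_rot: [-179.8, -0.0, 93.7]
force: [-0.5, -0.7, 0.5]
gripper_width: 9.8
gripper_force: 15.0
```

```bash
python3 hand.py comb_wide 28.9 h2.png; python3 t.py w13.png tray_middle:40
```

```text
[618.9   3.8 124.1] [-179.9    0.    93.7]
0.76 [280. 246.  48. 136.]
0.34 [274. 315.   6.  14.]
(0.76, np.float64(0.6829843703922147), array([618.8,   2.8,   4.3]))
tcp px [280.32404004 240.41401259]
54.2 [619.6   3.7 125.5] [179.9   0.   93.7]
tray_middle (0.78, np.float64(0.9587639520463002), array([588.4,  95.6,   2.3]))
```

Request:
apply_moves:
  delta_pos:
    - [0.008,-0.003,-0.15]
    - [0.008,-0.003,-0.3]
    - [0.008,-0.003,-0.335]
    - [0.008,-0.003,-0.335]
    - [0.008,-0.003,-0.335]
    - [0.008,-0.003,-0.335]
  rot:
    - [0,0,-0.01]
    - [0,0,-0.019]
    - [0,0,-0.019]
    - [0,0,-0.019]
    - [0,0,-0.019]
    - [0,0,-0.019]
  hand: [0.05,0.05,0.05,0.05,0.05,0.05]

```text
time_s: 54.75
ee_pos: [621.2, 4.0, 86.0]
ee_rot: [179.9, 0.0, 92.1]
force: [0.1, -0.3, -1.1]
gripper_width: 10.1
gripper_force: 15.0
```

Request:
apply_moves:
  delta_pos:
    - [0,0,-0.02]
    - [0,0,-0.04]
    - [0,0,-0.06]
    - [0,0,-0.06]
    - [0,0,-0.06]
  rot:
    - [0,0,0]
    - [0,0,0]
    - [0,0,0]
    - [0,0,0]
    - [0,0,0]
  hand: [0.05,0.05,0.05,0.05,0.05]

```text
time_s: 55.17
ee_pos: [620.2, 4.1, 77.4]
ee_rot: [-180.0, -0.0, 92.1]
force: [0.1, 0.1, -0.8]
gripper_width: 9.5
gripper_force: 15.0
```

In the notch without contact so far; continue down to the seat.

Request:
apply_moves:
  delta_pos:
    - [0,0,-0.015]
    - [0,0,-0.03]
    - [0,0,-0.04]
    - [0,0,-0.045]
    - [0,0,-0.045]
  rot:
    - [0,0,0]
    - [0,0,0]
    - [0,0,0]
    - [0,0,0]
    - [0,0,0]
  hand: [0.05,0.05,0.05,0.05,0.05]

```text
time_s: 55.58
ee_pos: [620.2, 4.1, 71.9]
ee_rot: [-180.0, -0.0, 92.1]
force: [-0.0, 0.2, -0.3]
gripper_width: 9.8
gripper_force: 15.0
```

Request:
apply_moves:
  delta_pos:
    - [0,0,0]
    - [0,0,0]
    - [0,0,0]
    - [0,0,0]
    - [0,0,0.1]
    - [0,0,0.4]
    - [0,0,0.7]
    - [0,0,0.9]
    - [0,0,0.9]
  rot:
    - [0,0,0]
    - [0,0,0]
    - [0,0,0]
    - [0,0,0]
    - [0,0,0]
    - [0,0,0]
    - [0,0,0]
    - [0,0,0]
    - [0,0,0]
  hand: [0.45,0.45,0.45,0.45,0.45,0.45,0.45,0.45,0.45]

```text
time_s: 56.33
ee_pos: [623.7, 4.1, 186.7]
ee_rot: [179.3, 0.0, 92.1]
force: [0.3, -0.9, 0.3]
gripper_width: 40.9
gripper_force: 0.0
```

Request:
apply_moves:
  delta_pos:
    - [-0.2,0.2,0]
    - [-0.5,0.4,0]
    - [-0.78,0.6,0]
    - [-0.78,0.6,0]
  rot:
    - [0,0,-0.08]
    - [0,0,-0.16]
    - [0,0,-0.24]
    - [0,0,-0.3]
  hand: [1,1,1,1]

```text
time_s: 56.67
ee_pos: [519.7, 78.8, 179.1]
ee_rot: [-179.6, 0.1, 66.2]
force: [-0.0, -0.5, -0.5]
gripper_width: 65.0
gripper_force: 0.0
```

Request:
apply_moves:
  delta_pos:
    - [-0.2,0.2,0]
    - [-0.5,0.4,0]
    - [-0.78,0.6,0]
    - [-0.78,0.6,0]
  rot:
    - [0,0,-0.05]
    - [0,0,-0.05]
    - [0,0,-0.05]
    - [0,0,-0.05]
  hand: [1,1,1,1]

```text
time_s: 57.0
ee_pos: [426.8, 150.2, 179.4]
ee_rot: [-179.7, 0.1, 62.2]
force: [0.2, -1.1, -0.6]
gripper_width: 90.1
gripper_force: 0.0
```

Request:
apply_moves:
  delta_pos:
    - [-0.2,0.2,0]
    - [-0.5,0.4,0]
    - [-0.78,0.6,0]
    - [-0.78,0.6,0]
    - [-0.78,0.6,0]
    - [-0.78,0.6,0]
  rot:
    - [0,0,0]
    - [0,0,0]
    - [0,0,0]
    - [0,0,0]
    - [0,0,0]
    - [0,0,0]
  hand: [1,1,1,1,1,1]

```text
time_s: 57.5
ee_pos: [340.1, 220.1, 180.2]
ee_rot: [179.9, -0.0, 62.1]
force: [0.4, -0.3, 0.9]
gripper_width: 91.6
gripper_force: 0.0
```

```bash
python3 t.py w14.png comb_middle; python3 t.py w15.png comb_middle
```

```text
57.55 [340.5 219.8 180.1] [180.  -0.  62.]
comb_middle (0.96, np.float64(0.883629191321499), array([365.7, 273.7, -26.7]))
57.65 [340.7 219.5 180. ] [180.    0.   61.9]
comb_middle (0.61, np.float64(0.9011213047910296), array([365.9, 273.4, -27.7]))
```

Request:
apply_moves:
  delta_pos:
    - [0.1,0.25,-0.2]
    - [0.211,0.448,-0.5]
    - [0.211,0.448,-0.8]
    - [0.211,0.448,-0.885]
    - [0.211,0.448,-0.885]
    - [0.211,0.448,-0.885]
  rot:
    - [0,0,0.006]
    - [0,0,0.006]
    - [0,0,0.006]
    - [0,0,0.006]
    - [0,0,0.006]
    - [0,0,0.006]
  hand: [0.8,0.6,0.6,0.6,0.6,0.6]

```text
time_s: 58.2
ee_pos: [365.4, 273.4, 73.5]
ee_rot: [-180.0, 0.1, 62.5]
force: [-0.7, 0.3, 0.4]
gripper_width: 55.7
gripper_force: 0.0
```

Request:
apply_moves:
  delta_pos:
    - [0,0,-0.2]
    - [0,0,-0.37]
    - [0,0,-0.37]
    - [0,0,-0.37]
    - [0,0,-0.37]
  rot:
    - [0,0,0]
    - [0,0,0]
    - [0,0,0]
    - [0,0,0]
    - [0,0,0]
  hand: [0.6,0.6,0.6,0.6,0.6]

```text
time_s: 58.62
ee_pos: [366.3, 274.5, 31.2]
ee_rot: [179.9, -0.2, 62.5]
force: [-0.3, 0.6, 0.6]
gripper_width: 54.6
gripper_force: 0.0
```

Request:
apply_moves:
  delta_pos:
    - [0,0,0]
    - [0,0,0]
    - [0,0,0]
    - [0,0,0]
    - [0,0,0]
    - [0,0,0]
    - [0,0,0]
    - [0,0,0]
    - [0,0,0]
    - [0,0,0]
  rot:
    - [0,0,0]
    - [0,0,0]
    - [0,0,0]
    - [0,0,0]
    - [0,0,0]
    - [0,0,0]
    - [0,0,0]
    - [0,0,0]
    - [0,0,0]
    - [0,0,0]
  hand: [0.05,0.05,0.05,0.05,0.05,0.05,0.05,0.05,0.05,0.05]

```text
time_s: 59.45
ee_pos: [364.8, 273.9, 29.5]
ee_rot: [-180.0, 0.0, 62.6]
force: [0.1, 0.4, -0.3]
gripper_width: 9.8
gripper_force: 15.0
```

Request:
apply_moves:
  delta_pos:
    - [0,0,0]
    - [0,0,0.3]
    - [0,0,0.6]
    - [0,0,0.9]
    - [0,0,1]
    - [0,0,1]
  rot:
    - [0,0,0]
    - [0,0,0]
    - [0,0,0]
    - [0,0,0]
    - [0,0,0]
    - [0,0,0]
  hand: [0.05,0.05,0.05,0.05,0.05,0.05]

```text
time_s: 59.95
ee_pos: [366.9, 275.3, 152.9]
ee_rot: [179.8, -0.4, 62.6]
force: [0.5, -0.1, -0.1]
gripper_width: 10.0
gripper_force: 15.0
```

Request:
apply_moves:
  delta_pos:
    - [0.2,-0.15,0]
    - [0.5,-0.35,0]
    - [0.695,-0.4925,0]
    - [0.695,-0.4925,0]
  rot:
    - [0,0,0.08]
    - [0,0,0.16]
    - [0,0,0.24]
    - [0,0,0.3]
  hand: [0.05,0.05,0.05,0.05]

```text
time_s: 60.28
ee_pos: [451.9, 212.0, 147.9]
ee_rot: [179.9, 0.1, 88.5]
force: [0.2, 1.1, 0.2]
gripper_width: 10.0
gripper_force: 15.0
```

Request:
apply_moves:
  delta_pos:
    - [0.2,-0.15,0]
    - [0.5,-0.35,0]
    - [0.695,-0.4925,0]
    - [0.695,-0.4925,0]
  rot:
    - [0,0,0.049]
    - [0,0,0.049]
    - [0,0,0.049]
    - [0,0,0.049]
  hand: [0.05,0.05,0.05,0.05]

```text
time_s: 60.62
ee_pos: [535.4, 152.6, 147.4]
ee_rot: [180.0, 0.1, 92.3]
force: [0.2, 0.4, -0.1]
gripper_width: 9.3
gripper_force: 15.0
```

Request:
apply_moves:
  delta_pos:
    - [0.2,-0.15,0]
    - [0.5,-0.35,0]
    - [0.695,-0.4925,0]
    - [0.695,-0.4925,-0.1]
    - [0.695,-0.4925,-0.2]
    - [0.695,-0.4925,-0.2]
    - [0.695,-0.4925,-0.2]
  rot:
    - [0,0,0]
    - [0,0,0]
    - [0,0,0]
    - [0,0,0]
    - [0,0,0]
    - [0,0,0]
    - [0,0,0]
  hand: [0.05,0.05,0.05,0.05,0.05,0.05,0.05]

```text
time_s: 61.2
ee_pos: [613.4, 96.7, 123.4]
ee_rot: [-179.7, 0.0, 92.6]
force: [-0.4, -0.2, -0.2]
gripper_width: 10.0
gripper_force: 15.0
```

```bash
python3 hand.py comb_middle 29.5 h3.png
```

```text
[614.2  96.9 124.6] [-179.9    0.    92.6]
0.67 [284. 312.  10.  14.]
None
tcp px [280.41394708 239.78406477]
```

Request:
apply_moves:
  delta_pos:
    - [0,0,-0.15]
    - [0,0,-0.3]
    - [0,0,-0.335]
    - [0,0,-0.335]
    - [0,0,-0.335]
    - [0,0,-0.335]
  rot:
    - [0,0,0]
    - [0,0,0]
    - [0,0,0]
    - [0,0,0]
    - [0,0,0]
    - [0,0,0]
  hand: [0.05,0.05,0.05,0.05,0.05,0.05]

```text
time_s: 61.85
ee_pos: [615.9, 96.8, 86.7]
ee_rot: [179.9, -0.0, 92.6]
force: [0.7, 0.6, -0.5]
gripper_width: 9.8
gripper_force: 15.0
```

Request:
apply_moves:
  delta_pos:
    - [0,0,-0.02]
    - [0,0,-0.04]
    - [0,0,-0.06]
    - [0,0,-0.06]
    - [0,0,-0.06]
  rot:
    - [0,0,0]
    - [0,0,0]
    - [0,0,0]
    - [0,0,0]
    - [0,0,0]
  hand: [0.05,0.05,0.05,0.05,0.05]

```text
time_s: 62.27
ee_pos: [614.9, 96.6, 78.0]
ee_rot: [-180.0, 0.0, 92.5]
force: [0.1, 0.8, 0.6]
gripper_width: 9.8
gripper_force: 15.0
```

Request:
apply_moves:
  delta_pos:
    - [0.005,0,-0.015]
    - [0.005,0,-0.03]
    - [0.005,0,-0.04]
    - [0.005,0,-0.045]
    - [0.005,0,-0.045]
  rot:
    - [0,0,0]
    - [0,0,0]
    - [0,0,0]
    - [0,0,0]
    - [0,0,0]
  hand: [0.05,0.05,0.05,0.05,0.05]

```text
time_s: 62.68
ee_pos: [615.6, 96.6, 72.6]
ee_rot: [-180.0, 0.0, 92.5]
force: [-0.1, -0.4, -1.2]
gripper_width: 9.7
gripper_force: 15.0
```

Request:
apply_moves:
  delta_pos:
    - [0,0,0]
    - [0,0,0]
    - [0,0,0]
    - [0,0,0]
    - [0,0,0.1]
    - [0,0,0.4]
    - [0,0,0.7]
    - [0,0,0.9]
    - [0,0,0.9]
  rot:
    - [0,0,0]
    - [0,0,0]
    - [0,0,0]
    - [0,0,0]
    - [0,0,0]
    - [0,0,0]
    - [0,0,0]
    - [0,0,0]
    - [0,0,0]
  hand: [0.45,0.45,0.45,0.45,0.45,0.45,0.45,0.45,0.45]

```text
time_s: 63.43
ee_pos: [619.0, 97.1, 187.3]
ee_rot: [179.3, -0.1, 92.5]
force: [0.5, 0.4, 0.3]
gripper_width: 41.0
gripper_force: 0.0
```

Request:
apply_moves:
  delta_pos:
    - [-0.2,-0.2,0.1]
    - [-0.5,-0.4,0.3]
    - [-0.9,-0.8,0.5]
    - [-1,-0.8,0.5]
    - [-1,-0.8,0.5]
    - [-1,-0.8,0.5]
    - [-1,-0.8,0.5]
    - [-1,-0.8,0.5]
    - [-1,-0.8,0.5]
    - [-1,-0.8,0.5]
  rot:
    - [0,0,-0.083]
    - [0,0,-0.166]
    - [0,0,-0.25]
    - [0,0,-0.333]
    - [0,0,-0.415]
    - [0,0,-0.5]
    - [0,0,-0.58]
    - [0,0,-0.66]
    - [0,0,-0.75]
    - [0,0,-0.83]
  hand: [1,1,1,1,1,1,1,1,1,1]

```text
time_s: 64.27
ee_pos: [495.3, 0.5, 240.2]
ee_rot: [-180.0, 0.0, 21.1]
force: [-0.1, -0.1, -0.2]
gripper_width: 90.8
gripper_force: 0.0
```

Request:
apply_moves:
  delta_pos:
    - [0,0,0]
    - [0,0,0]
    - [0,0,0]
    - [0,0,0]
  rot:
    - [0,0,-0.08]
    - [0,0,-0.16]
    - [0,0,-0.21]
    - [0,0,-0.21]
  hand: [1,1,1,1]

```text
time_s: 64.6
ee_pos: [495.3, 0.6, 240.2]
ee_rot: [180.0, 0.1, 3.4]
force: [0.3, -0.6, 1.0]
gripper_width: 91.0
gripper_force: 0.0
```

Run:
```python
from fit import *
f=grab('wrist'); s=env.state(); print(s['time_s'],s['ee_pos'].round(1),s['ee_rot'].round(1))
for n,xy in(('narrow',(595,-83)),('wide',(592,3)),('middle',(588,96))):
    print(n,fit(f,'tray_'+n,40,np.radians(2.5),xy)); c=(xy[0]+28,xy[1]+1)
    for z in(43,51): print('  comb',z,fit(f,'comb_'+n,z,np.radians(2.5),c))
save(f,'w16.png',(110,30,460,240),800/350)
```

```text
64.65 [495.4   0.6 240.3] [180.    0.    3.5]
narrow (0.61, np.float64(0.76029328821207), array([595.9, -83.8,   2.6]))
  comb 43 (0.69, np.float64(0.8650546021840874), array([625.1, -83. ,   4.3]))
  comb 51 (0.69, np.float64(0.8507692307692307), array([623.9, -80.9,   4.4]))
wide (0.9, np.float64(0.781637251220428), array([592.2,   1.9,   2.4]))
  comb 43 (0.91, np.float64(0.8531928900592495), array([620.1,   3.5,   2.5]))
  comb 51 (0.91, np.float64(0.8188727042431919), array([619.3,   2.5,   3.5]))
middle (0.67, np.float64(0.7540802823114248), array([587.2,  95.7,   2.4]))
  comb 43 (0.7, np.float64(0.8850658857979502), array([615.6,  97.6,   2. ]))
  comb 51 (0.7, np.float64(0.8566359119943222), array([614.3,  96.5,   2.3]))
```

View pics/w16.png

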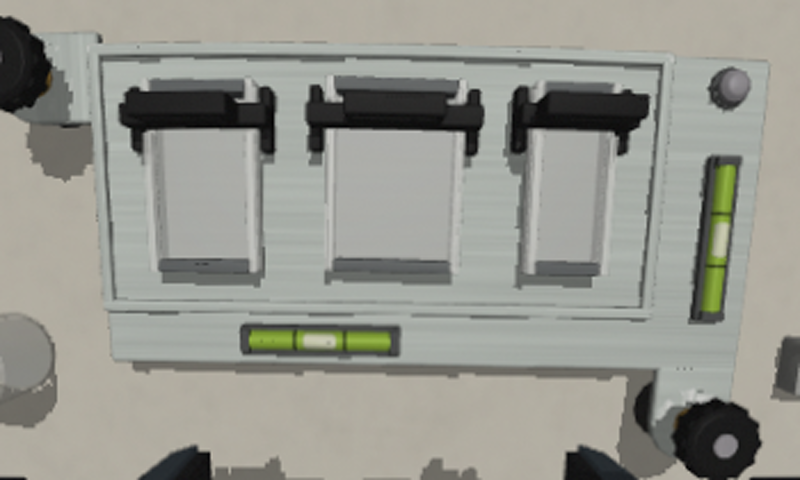

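All three combs sit across the back notches, at (190,110), (395,108) and (580,105). Fitted relative to the trays they are at x 28–29 mm, and the seated height fits best. The bubbles at (320,340) and (720,239) lie midway between their rings, and the beaker and block stand clear. I'll hand in.

```bash
python3 -c "
from workcell import env
print(env.job_done())"
```

```text
the job is handed in; nothing more can be done
None
```

The job is handed in, with no verdict returned: the last picture showed the table level, all three trays flat inside the rim and each with its own comb seated, and the beaker and clamp block were never touched.

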